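Open the filter cabinet and snap the filter cap home

ROBOT

A 6-joint arm with a two-finger parallel gripper is mounted at the origin on a cart in front of the work surface, level with it; the furniture and walls round the work are solid. World frame = base frame: x ahead of the robot, y to its left, z up, the work surface at z = 0. Lengths are in m, angles in degrees, forces in N, time in s.
With the tool pointing down it reaches from about 0.4 to 0.825 m from the base axis. Payload 7 kg.
Tool frame: the origin (TCP) lies midway between the tips of the shut fingers; the grasp point (between the pads) lies r.grip_depth behind it (r.grip_depth is the distance from the TCP to the grasp point, in m); z points along the fingers, y is the line along which they close (so a half turn about z gives the same grasp; the last joint's range is limited). The gripper opens to 88 mm and grips with 3 to 60 N. Pads are 19 mm wide; open, the fingers measure 130 mm over their backs; the gripper's body (78 mm by 193 mm) begins 47 mm behind the grasp point.
Start: joints at [91.622, 20.546, 0.682, 0, -70.136, -16.507], TCP at [0.173, 0.652, 0.227] pointing down, gripper open.
Joint ranges: [-176.03, 176.03], [-82.01, 121.73], [-58.28, 71.71], [-173.87, 95.51], [-174.79, -0.11], [-173.66, 173.66]. Speed limits (degrees/s): [136.94, 136.94, 172.46, 180, 180, 180].

INTERFACE

Orientations are given as [roll, pitch, yaw] about the fixed x, y, z axes, in that order (R = Rz(yaw) Ry(pitch) Rx(roll)).
In Python, from plant import r, imaging, workorder, get_state gives the robot as it stands (r), with the cameras (imaging), the readings as plain functions and the job (workorder).
- The arm moves only by the shell command python3 drive.py 'ROWS' [OPENING] [FORCE]. ROWS is a JSON list of rows, 1 to 12 of them, each of 6 numbers: dx, dy, dz in m, then a rotation vector rx, ry, rz in degrees; each row is the pose to reach, as a shift and turn from the pose commanded when the command began, along the tool's axes at that moment; what a row does not reach only later rows make up. A row lasts 1/12 s, in which the tool goes at most 0.0417 m and 7.16 degrees, less where a joint would pass 70% of its speed; a pose out of reach is approached as far as the arm can. OPENING is the finger opening in m, set as the command begins (- or left out keeps the last). The fingers move at their own pace and stop on an object; FORCE is the grip in N (left out, the last holds). Time passes only in rows, so rows that do not move let the fingers close. It prints the time, the measured TCP pose, the force, the opening and the grip force at its end.
- get_state(): the state, without advancing time (a new reading comes with each control period).
- imaging.capture(name): name is "scene" or "top"; returns a dict with "frame" (420x560x3 uint8, red, green, blue), "z_map" (420x560 float32, m along the optical axis (not along the pixel's ray), 0 where there is no reading), "fx", "fy", "cx", "cy" (pixels), "cam_to_world" (4x4, takes a point from camera to world coordinates). Camera axes: x right, y down, z forward; pixel columns grow to the right and rows downward; lengths in m; the calibration is good to about 2 mm. A picture is of the moment at which its call begins.
- workorder.close_job(): hands the job in; it is judged then, once.
The state is a dict: "time_s": time; "joints": joint angles; "qd": joint speeds; "joint_torque": joint torques, N m; "tcp_pos": TCP position; "eef_rot": TCP orientation; "contact_force": force on the tool from outside, world axes, zero at the start; "moment": the same for the moment, N m; "gripper_width": finger opening in m; "gripper_force": force on a finger pad.
Only numpy, scipy, OpenCV 4.12 (cv2) and the standard library are available. Lean on these libraries where they do the work, as an engineer would, in place of code of your own. Each camera call takes 0.05 s, during which the arm holds its last target. There are 200 camera calls.

TASK

Pull the small white filter cabinet's door off its catch by its handle and swing it wide open (about 80 degrees or more). Then take the steel seating tool and press its flat foot squarely onto the middle of the tilted filter cap inside until the cap snaps fully home, firmly but without ramming it, and without touching the cap with the gripper. Finally stand the tool upright on the worktop, clear of the cabinet, let go, and leave the door wide open and the bottles, calculator and timer where they were.

Things in the scene. Friction and masses are not known exactly. Their poses are not given: they have to be found in the camera images.
- cabinet: White sheet-metal filter cabinet fixed on the worktop, 170 deep x 230 wide x 235 mm high, walls 5 mm, front open behind its one door. Origin: centre of its underside; x points inwards, away from the door, y to the left seen from the front, z up. Front edge plane at x = -85 mm. A stub 28 mm across, 12 mm high, stands on the roof at (30, 50) mm.
- door (a joint): Angle of the door (rad): 0 shut, grows as it opens towards the robot, at most 1.75. Vertical hinge at the left (+y) edge. A sprung roller catch at the free edge holds it shut: about 5 N at the handle pulls it off within the first 0.1 rad; then it turns with light friction and stays where it is left.
- door_hinge (a point): Point on the hinge axis, at the door's mid-thickness and lower edge (14 mm above the worktop). The axes turn with the door: x normal to the panel, into the cabinet when shut; the panel reaches 220 mm from the hinge along -y; z up. Panel 14 mm thick (x -7 to 7 mm), 213 mm high: its top edge is 227 mm above the worktop.
- handle: Steel bow handle on the door's outer face: an upright round bar, 12 mm across, 100 mm long, its axis 42 mm in front of the face, joined to the door by 10 mm rods 4 mm inside each end. Origin: middle of the bar, 185 mm from the hinge along the door and 159 mm above the worktop; axes as the door's.
- cap_slide (a joint): How far the filter cap has been pressed in (m): 0 as found, standing proud; past the middle it snaps by itself to 0.007 (home, a hard stop). It takes about 9 N along the cap's axis to get past the middle; 15 N is enough to hold it home, over 70 N would break it.
- cap: Grey ribbed plastic filter cap, a disc 66 mm across, 12 mm thick, on an aluminium canister inside the cabinet, hidden while the door is shut. Origin: centre of its flat top, about 98 mm above the worktop, 43 mm behind the front edge plane, up to 15 mm beside the cabinet's middle. z points out of the top: 40 deg from vertical, leaning to the door; y: cabinet's y. Moves along -z when pressed.
- seating_tool: Loose plain steel seating tool, 104 mm tall, 0.3 kg, standing upright: flat round foot 50 mm across and 16 mm high, a cone to 26 mm height, then a plain round stem 28 mm across up to the top, to be gripped. Origin: centre of the foot's flat underside; z runs up the stem.
- white_bottle: Bystander: closed white plastic bottle, 67 mm across, 121 mm high. Origin: centre of its underside.
- amber_bottle: Bystander: closed brown bottle, 49 mm across, 101 mm high. Origin: centre of its underside.
- calculator: Bystander: pocket calculator lying flat at the left, 66 x 105 x 13 mm. Origin: centre of its underside.
- timer: Bystander: small lab timer lying flat at the left, 66 x 62 x 17 mm. Origin: centre of its underside.

How it is judged:
By the outcome, as a careful person would: the job done as asked, in the order asked, and still so for the second after the job is handed in, with the robot touching nothing.
It also fails if it takes over 72 s, if anything falls off the work surface, if the arm or the gripper's body presses on something with over 40 N, if the wrist force passes 120 N, or if a joint passes its speed limit or range.

## Working session

There is one attempt and no reset: what is moved stays moved. The work goes in short steps, Python scripts to look and compute and a shell command to move; the robot and the scene stay as the last step left them, time stands still between calls to the robot, and variables do not carry over. Pictures are saved under pics/ and viewed, at most 10 in all, crops included, and the job is handed in when it is done.

```bash
ls; mkdir -p pics
cat > h.py <<'E'
import numpy as np, cv2
from plant import r, imaging, workorder, get_state
from scipy.spatial.transform import Rotation as R
def cap(name,fn=None):
    c=imaging.capture(name)
    if fn: cv2.imwrite('pics/'+fn,c['frame'][:,:,::-1])
    return c
def cloud(c):
    z=c['z_map'];v,u=np.mgrid[:z.shape[0],:z.shape[1]]
    p=np.stack([(u-c['cx'])/c['fx']*z,(v-c['cy'])/c['fy']*z,z],-1)
    T=np.array(c['cam_to_world']);w=p@T[:3,:3].T+T[:3,3]
    w[z==0]=np.nan
    return w
E
python3 - <<'E'
from h import *
for n in('scene','top'):
    c=cap(n,n+'0.png');np.savez(n+'0.npz',**c);print(n,np.round(c['cam_to_world'],3).tolist(),c['fx'])
s=get_state();print(s,r.grip_depth)
E
```

```text
drive.py
pics
plant.py
scene [[0.635, -0.536, 0.556, -0.079], [-0.773, -0.424, 0.473, -0.461], [-0.018, -0.73, -0.683, 0.893], [0.0, 0.0, 0.0, 1.0]] 437.14911228578796
top [[0.376, -0.719, 0.584, -0.211], [-0.926, -0.299, 0.229, -0.218], [0.01, -0.628, -0.779, 1.141], [0.0, 0.0, 0.0, 1.0]] 515.8785884628336
{'time_s': 0.1, 'joints': array([ 9.16218158e+01,  2.05872778e+01,  6.39071532e-01, -1.73791729e-02,
       -7.01362379e+01, -1.65064500e+01]), 'qd': array([-0.03682921, -0.01234844,  0.16916364, -0.1146593 ,  0.01322547,
        0.05171384]), 'joint_torque': array([-1.37276671e-03, -5.84160662e+01,  2.93748003e+01,  7.01555461e+00,
        1.01865854e-02, -4.28666544e-05]), 'tcp_pos': array([0.17331086, 0.65191677, 0.22571847]), 'eef_rot': array([ 1.79914394e+02, -8.32960776e-03, -1.48905452e+01]), 'contact_force': array([ 0.2809251 , -0.68497853, -0.29625617]), 'moment': array([-0.00667432,  0.00964836,  0.00801127]), 'gripper_force': 0.0, 'gripper_width': 0.0874924228937752} 0.0188
```

View pics/scene0.png

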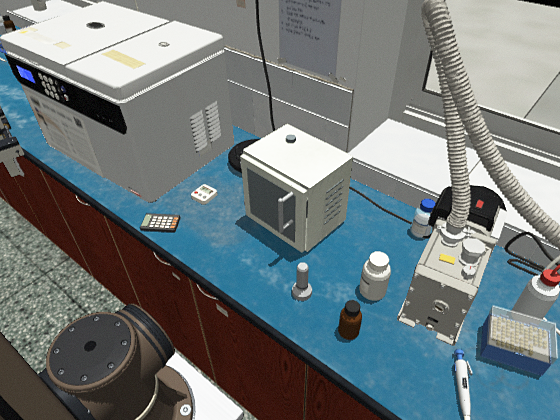

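View pics/top0.png

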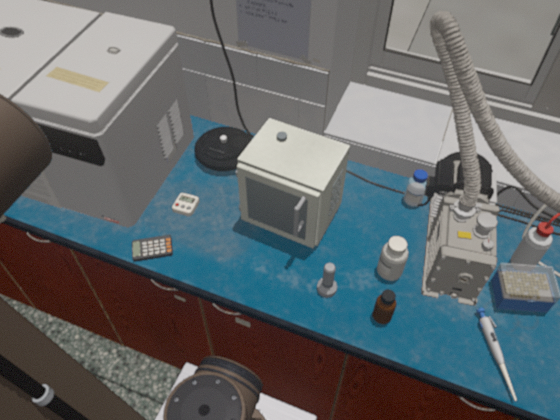

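The scene view shows the cabinet around (297,185) with its handle at (286,211). The tool is at (302,283), the white bottle at (375,277), the amber bottle at (349,320), the calculator at (160,223) and the timer at (203,193). The top view shows the tool at (327,280) and the handle at (299,215). Next I'll measure positions from the clouds.

```bash
cat > m0.py <<'E'
from h import *
boxes={'scene':dict(cab=(238,125,355,250),handle=(274,186,298,236),tool=(288,258,316,302),white=(358,250,394,302),amber=(336,300,364,342),calc=(138,210,184,236),timer=(188,182,220,206)),
'top':dict(cab=(236,120,350,245),handle=(290,192,312,242),tool=(315,260,342,298),white=(375,235,412,282),amber=(370,288,400,326),calc=(128,232,176,262),timer=(168,190,202,216))}
for n in boxes:
    W=cloud(dict(np.load(n+'0.npz')))
    for k,(a,b,c,d) in boxes[n].items():
        p=W[b:d,a:c].reshape(-1,3);p=p[np.isfinite(p).all(1)]
        if k=='cab':
            q=p[(abs(p[:,2]-.235)<.006)]
            rc=cv2.minAreaRect(q[:,:2].astype(np.float32)*1000);print(n,'roof',rc,np.median(q[:,2]),np.round(cv2.boxPoints(rc)).tolist())
        else:
            q=p[p[:,2]>.006]
            if k=='handle': np.save(n+'_h.npy',q)
            zt=np.percentile(q[:,2],98);t=q[q[:,2]>zt-.006]
            rc=cv2.minAreaRect(q[:,:2].astype(np.float32)*1000)
            print(n,k,'ztop',zt.round(4),'topmean',t.mean(0).round(4),'med',np.median(q,0).round(4),'rect',np.round(rc[0]),np.round(rc[1]),round(rc[2]))
            if k=='tool':
                for lo,hi in((.004,.016),(.03,.095)):
                    s=q[(q[:,2]>lo)&(q[:,2]<hi)]
                    rad=.025 if lo<.01 else .014
                    from scipy.optimize import least_squares
                    f=least_squares(lambda x:np.hypot(s[:,0]-x[0],s[:,1]-x[1])-rad,s[:,:2].mean(0)+[.01,.005],loss='soft_l1',f_scale=.002)
                    print('  circ',f.x.round(4),len(s))
E
python3 m0.py
```

```text
scene roof ((648.0507202148438, 97.77397155761719), (233.162109375, 186.21116638183594), 86.077392578125) 0.23402299964308199 [[547.0, -12.0], [733.0, -25.0], [749.0, 208.0], [563.0, 220.0]]
scene handle ztop 0.2222 topmean [0.5508 0.0267 0.2221] med [0.5499 0.0358 0.147 ] rect [546.  47.] [89. 52.] 49
scene tool ztop 0.1043 topmean [ 0.4519 -0.077   0.1025] med [ 0.4445 -0.0833  0.0433] rect [450. -79.] [42. 47.] 37
  circ [ 0.4549 -0.0757] 61
  circ [ 0.4544 -0.0755] 194
scene white ztop 0.122 topmean [ 0.5677 -0.2098  0.1201] med [ 0.5497 -0.2168  0.0836] rect [ 563. -212.] [57. 65.] 40
scene amber ztop 0.1018 topmean [ 0.4333 -0.226   0.0999] med [ 0.4209 -0.2317  0.0695] rect [ 430. -227.] [43. 46.] 0
scene calc ztop 0.0142 topmean [0.391  0.393  0.0108] med [0.391  0.3922 0.0103] rect [392. 394.] [ 69. 104.] 33
scene timer ztop 0.0177 topmean [0.5567 0.3826 0.0147] med [0.5549 0.3799 0.0139] rect [558. 382.] [65. 59.] 5
top roof ((647.7144165039062, 98.28050231933594), (232.02586364746094, 192.0812530517578), 85.94169616699219) 0.23670000316272188 [[544.0, -11.0], [735.0, -24.0], [752.0, 207.0], [560.0, 221.0]]
top handle ztop 0.2242 topmean [0.5479 0.0262 0.2239] med [0.5482 0.03   0.1473] rect [539.  28.] [66. 54.] 30
top tool ztop 0.1075 topmean [ 0.4513 -0.0766  0.105 ] med [ 0.4427 -0.0783  0.0396] rect [482. -71.] [112.  64.] 24
  circ [ 0.4545 -0.0755] 58
  circ [ 0.4535 -0.0756] 167
top white ztop 0.125 topmean [ 0.567  -0.2087  0.1227] med [ 0.5485 -0.2094  0.0866] rect [ 609. -211.] [151.  90.] 13
top amber ztop 0.1054 topmean [ 0.4325 -0.2248  0.1029] med [ 0.4195 -0.2254  0.0716] rect [ 458. -227.] [107.  67.] 16
top calc ztop 0.0186 topmean [0.3915 0.3926 0.0148] med [0.3888 0.3933 0.0129] rect [392. 398.] [100. 119.] 34
top timer ztop 0.0225 topmean [0.5547 0.3841 0.0188] med [0.5531 0.3829 0.0166] rect [563. 394.] [96. 97.] 25
```

```bash
cat > m1.py <<'E'
from h import *
from scipy.optimize import least_squares
a=np.radians(-4);xc=np.array([np.cos(a),np.sin(a)]);yc=np.array([-np.sin(a),np.cos(a)])
C=np.array([.657,.0975])
for n in('scene','top'):
    W=cloud(dict(np.load(n+'0.npz'))).reshape(-1,3);W=W[np.isfinite(W).all(1)]
    L=np.c_[(W[:,:2]-C)@xc,(W[:,:2]-C)@yc,W[:,2]]
    q=L[(L[:,0]>-.155)&(L[:,0]<-.125)&(abs(L[:,1])<.12)&(L[:,2]>.1)&(L[:,2]<.22)]
    f=least_squares(lambda x:np.hypot(q[:,0]-x[0],q[:,1]-x[1])-.006,[-.14,-.075],loss='soft_l1',f_scale=.002)
    print(n,'bar',f.x,'world',C+f.x[0]*xc+f.x[1]*yc,len(q),np.percentile(q[:,2],[1,99]))
    d=L[(L[:,0]>-.115)&(L[:,0]<-.07)&(L[:,1]>-.05)&(L[:,1]<.1)&(L[:,2]>.04)&(L[:,2]<.2)]
    pf=np.polyfit(d[:,1],d[:,0],1);print('face x',np.median(d[:,0]),'slope',pf[0],len(d))
    s=L[(L[:,2]>.24)&(L[:,2]<.26)&(abs(L[:,0])<.1)&(abs(L[:,1])<.11)];print('stub',s.mean(0),len(s))
    t=L[(abs(L[:,2]-.227)<.004)&(L[:,0]<-.08)&(L[:,0]>-.12)];print('doortop y',np.percentile(t[:,1],[1,99]),np.percentile(t[:,0],[1,50,99]))
    rr=L[(abs(L[:,2]-.2355)<.004)&(abs(L[:,1])<.14)];print('roof',np.percentile(rr[:,0],[.5,99.5]),np.percentile(rr[:,1],[.5,99.5]))
E
python3 m1.py
```

```text
scene bar [-0.14263184 -0.07480323] world [0.50949759 0.03282849] 200 [0.10703592 0.21372891]
face x -0.10261885470872094 slope 0.00679734697201806 1550
stub [0.02735467 0.04736235 0.24506873] 62
doortop y [-0.11365489  0.37825697] [-0.11360951 -0.09615521 -0.08127213]
roof [-0.08636551  0.56070342] [-0.11508041  0.1143569 ]
top bar [-0.14386676 -0.07477464] world [0.50826767 0.03294315] 177 [0.11067125 0.21820939]
face x -0.10365702756691755 slope 0.006997338616087637 2013
stub [-0.00123577  0.02001343  0.24291972] 259
doortop y [-0.11334568  0.37626373] [-0.11460579 -0.09812398 -0.08267966]
roof [-0.55785616  0.55545623] [-0.11465161  0.11499123]
```

```bash
cat > go.py <<'E'
import sys
from h import *
# go.py x y z roll pitch yaw : shift/turn in the present tool axes
t=list(map(float,sys.argv[1:7]));s=get_state()
A=R.from_euler('xyz',s['eef_rot'],degrees=True);B=R.from_euler('xyz',t[3:],degrees=True)
d=A.inv().apply(np.array(t[:3])-s['tcp_pos']);w=(A.inv()*B).as_rotvec(degrees=True)
print('t',round(s['time_s'],2),'F',s['contact_force'].round(1),'shift',d.round(4),'rot',w.round(2),'rows>=',max(np.linalg.norm(d)/.0417,np.linalg.norm(w)/7.16).round(1))
E
python3 go.py .509 .033 .30 180 0 -4
```

```text
t 0.1 F [ 0.3 -0.7 -0.3] shift [ 0.4835  0.512  -0.0734] rot [  0.09  -0.   -10.89] rows>= 17.0
```

```bash
python3 drive.py '[[0,0,-0.04,0,0,0],[0,0,-0.073,0,0,0],[0.04,0.04,-0.073,0,0,-1],[0.4835,0.512,-0.0734,0.1,0,-10.9],[0.4835,0.512,-0.0734,0.1,0,-10.9],[0.4835,0.512,-0.0734,0.1,0,-10.9],[0.4835,0.512,-0.0734,0.1,0,-10.9],[0.4835,0.512,-0.0734,0.1,0,-10.9],[0.4835,0.512,-0.0734,0.1,0,-10.9],[0.4835,0.512,-0.0734,0.1,0,-10.9],[0.4835,0.512,-0.0734,0.1,0,-10.9],[0.4835,0.512,-0.0734,0.1,0,-10.9]]' 0.06; python3 go.py .509 .033 .30 180 0 -4
```

```text
time_s: 1.1
tcp_pos: [0.3727, 0.2843, 0.2998]
eef_rot: [-179.9, -0.0, -4.0]
contact_force: [0.3, 0.3, -0.8]
gripper_width: 0.0598
gripper_force: 0.0
t 1.1 F [ 0.3  0.3 -0.8] shift [ 0.1533  0.2413 -0.0007] rot [-0.12 -0.01  0.04] rows>= 6.9
```

```bash
python3 drive.py '[[0.153,0.241,0,0,0,0],[0.153,0.241,0,0,0,0],[0.153,0.241,0,0,0,0],[0.153,0.241,0,0,0,0],[0.153,0.241,0,0,0,0],[0.153,0.241,0,0,0,0],[0.153,0.241,0,0,0,0],[0.153,0.241,0,0,0,0],[0.153,0.241,0,0,0,0]]'; python3 go.py .509 .033 .171 180 0 -4; python3 -c "
from h import *
c=cap('top','top1.png')"
```

```text
time_s: 1.85
tcp_pos: [0.5086, 0.0333, 0.2986]
eef_rot: [-179.9, 0.1, -4.2]
contact_force: [-1.0, -0.4, -0.1]
gripper_width: 0.0599
gripper_force: 0.0
t 1.85 F [-1.  -0.4 -0.1] shift [0.0006 0.0004 0.1276] rot [-0.06  0.08 -0.23] rows>= 3.1
```

View pics/top1.png

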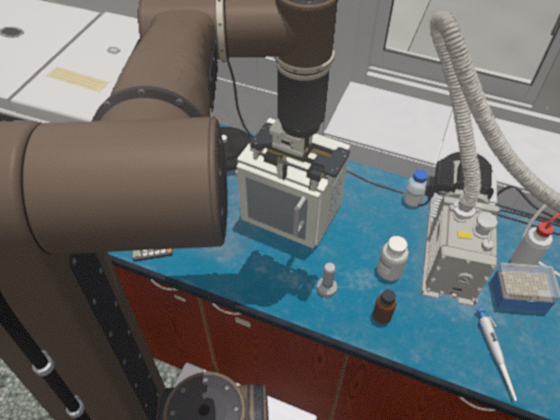

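The gripper (about 300,160) hangs above the handle bar (299,215), with its wide side along y. I'll descend and grip.

```bash
python3 drive.py '[[0,0,0.04,0,0,0],[0,0,0.08,0,0,0],[0,0,0.105,0,0,0],[0,0,0.128,0,0,0],[0,0,0.128,0,0,0],[0,0,0.128,0,0,0]]' && python3 drive.py '[[0,0,0,0,0,0],[0,0,0,0,0,0],[0,0,0,0,0,0],[0,0,0,0,0,0],[0,0,0,0,0,0],[0,0,0,0,0,0],[0,0,0,0,0,0],[0,0,0,0,0,0]]' 0 25
```

```text
time_s: 2.4
tcp_pos: [0.5077, 0.0363, 0.1712]
eef_rot: [-180.0, 0.1, -3.9]
contact_force: [0.0, 0.4, 0.7]
gripper_width: 0.0602
gripper_force: 0.0
time_s: 3.07
tcp_pos: [0.508, 0.0336, 0.1716]
eef_rot: [179.9, 0.1, -4.0]
contact_force: [2.8, -23.1, -0.6]
gripper_width: 0.012
gripper_force: 11.3
```

```bash
python3 -c "
import numpy as np
for d in range(2,40,3):
  t=np.radians(d);c,s=np.cos(t),np.sin(t);print(d,round(-.049*c-.185*s+.049,4),round(-.049*s+.185*c-.185,4))"
```

```text
2 -0.0064 -0.0018
5 -0.0159 -0.005
8 -0.0253 -0.0086
11 -0.0344 -0.0127
14 -0.0433 -0.0173
17 -0.0519 -0.0224
20 -0.0603 -0.0279
23 -0.0684 -0.0339
26 -0.0761 -0.0402
29 -0.0835 -0.047
32 -0.0906 -0.0541
35 -0.0973 -0.0616
38 -0.1035 -0.0694
```

```bash
python3 drive.py '[[-0.0064,-0.0018,0,0,0,2],[-0.0159,-0.005,0,0,0,5],[-0.0253,-0.0086,0,0,0,8],[-0.0344,-0.0127,0,0,0,11],[-0.0433,-0.0173,0,0,0,14],[-0.0519,-0.0224,0,0,0,17],[-0.0603,-0.0279,0,0,0,20],[-0.0603,-0.0279,0,0,0,20]]'
```

```text
time_s: 3.73
tcp_pos: [0.4482, 0.0668, 0.1715]
eef_rot: [180.0, 0.1, -24.2]
contact_force: [-4.9, -4.2, 4.1]
gripper_width: 0.0116
gripper_force: 25.0
```

```bash
python3 drive.py '[[-0.0095,-0.0029,0,0,0,3],[-0.0191,-0.0061,0,0,0,6],[-0.0283,-0.0099,0,0,0,9],[-0.0374,-0.0142,0,0,0,12],[-0.0463,-0.019,0,0,0,15],[-0.0548,-0.0242,0,0,0,18],[-0.063,-0.0299,0,0,0,21],[-0.071,-0.036,0,0,0,24],[-0.0786,-0.0424,0,0,0,27],[-0.0859,-0.0493,0,0,0,30],[-0.0859,-0.0493,0,0,0,30]]'
python3 drive.py '[[-0.0095,-0.0029,0,0,0,3],[-0.0191,-0.0061,0,0,0,6],[-0.0283,-0.0099,0,0,0,9],[-0.0374,-0.0142,0,0,0,12],[-0.0463,-0.019,0,0,0,15],[-0.0548,-0.0242,0,0,0,18],[-0.063,-0.0299,0,0,0,21],[-0.071,-0.036,0,0,0,24],[-0.0786,-0.0424,0,0,0,27],[-0.0859,-0.0493,0,0,0,30],[-0.0859,-0.0493,0,0,0,30]]'
```

```text
time_s: 4.65
tcp_pos: [0.391, 0.148, 0.1715]
eef_rot: [-180.0, 0.1, -54.1]
contact_force: [-2.3, 0.0, 1.4]
gripper_width: 0.0118
gripper_force: 25.0
time_s: 5.57
tcp_pos: [0.3821, 0.2471, 0.1716]
eef_rot: [-179.9, 0.1, -84.1]
contact_force: [5.5, 0.6, -3.1]
gripper_width: 0.0113
gripper_force: 25.0
```

```bash
python3 drive.py '[[-0.0095,-0.0029,0,0,0,3],[-0.0191,-0.0061,0,0,0,6],[-0.0283,-0.0099,0,0,0,9],[-0.0374,-0.0142,0,0,0,12],[-0.0463,-0.019,0,0,0,15],[-0.0491,-0.0207,0,0,0,16],[-0.0491,-0.0207,0,0,0,16]]' && python3 drive.py '[[0,0,0,0,0,0],[0,0,0,0,0,0],[0,0,0,0,0,0],[0,0,0,0,0,0]]' 0.05; python3 go.py .40 .30 .30 180 0 -100
```

```text
time_s: 6.15
tcp_pos: [0.3979, 0.2965, 0.1716]
eef_rot: [-179.9, 0.0, -99.9]
contact_force: [7.9, -2.6, -2.3]
gripper_width: 0.0115
gripper_force: 25.0
time_s: 6.48
tcp_pos: [0.3965, 0.2968, 0.1719]
eef_rot: [180.0, 0.1, -100.0]
contact_force: [0.3, 0.5, -0.2]
gripper_width: 0.0327
gripper_force: 0.0
t 6.48 F [ 0.3  0.5 -0.2] shift [-0.004  -0.0028 -0.1281] rot [0.01 0.11 0.04] rows>= 3.1
```

```bash
python3 drive.py '[[0,0,-0.04,0,0,0],[0,0,-0.08,0,0,0],[0,0,-0.12,0,0,0],[0,0,-0.15,0,0,0],[0,0,-0.15,0,0,0]]' 0.06; python3 go.py .4545 -.0755 .24 180 0 -4
```

```text
time_s: 6.9
tcp_pos: [0.3985, 0.2984, 0.3291]
eef_rot: [-179.7, 0.6, -99.9]
contact_force: [0.6, 0.9, 0.6]
gripper_width: 0.0592
gripper_force: 0.0
t 6.9 F [0.6 0.9 0.6] shift [ 0.3596 -0.119   0.0859] rot [ -0.78   0.18 -95.91] rows>= 13.4
```

```bash
python3 drive.py '[[0.04,-0.012,0,0,0,-7],[0.08,-0.024,0,0,0,-14],[0.12,-0.036,0,0,0,-21],[0.36,-0.119,0.086,-0.8,0.2,-95.9],[0.36,-0.119,0.086,-0.8,0.2,-95.9],[0.36,-0.119,0.086,-0.8,0.2,-95.9],[0.36,-0.119,0.086,-0.8,0.2,-95.9],[0.36,-0.119,0.086,-0.8,0.2,-95.9],[0.36,-0.119,0.086,-0.8,0.2,-95.9],[0.36,-0.119,0.086,-0.8,0.2,-95.9],[0.36,-0.119,0.086,-0.8,0.2,-95.9],[0.36,-0.119,0.086,-0.8,0.2,-95.9]]'
python3 drive.py '[[0,0,0,0,0,0]]'
python3 go.py .4545 -.0755 .24 180 0 -4
python3 - <<'E'
from h import *
for n in('scene','top'):
    c=cap(n,n+'2.png');np.savez(n+'2.npz',**c)
E
```

```text
time_s: 7.9
tcp_pos: [0.4502, -0.0813, 0.2333]
eef_rot: [179.5, 0.4, -22.2]
contact_force: [0.4, -0.2, -1.0]
gripper_width: 0.0601
gripper_force: 0.0
time_s: 7.98
tcp_pos: [0.4508, -0.0796, 0.2345]
eef_rot: [179.5, 0.3, -22.2]
contact_force: [-0.7, 0.1, 0.6]
gripper_width: 0.0602
gripper_force: 0.0
t 7.98 F [-0.7  0.1  0.6] shift [ 0.0018 -0.0051 -0.0055] rot [  0.41   0.4  -18.16] rows>= 2.5
```

View pics/scene2.png

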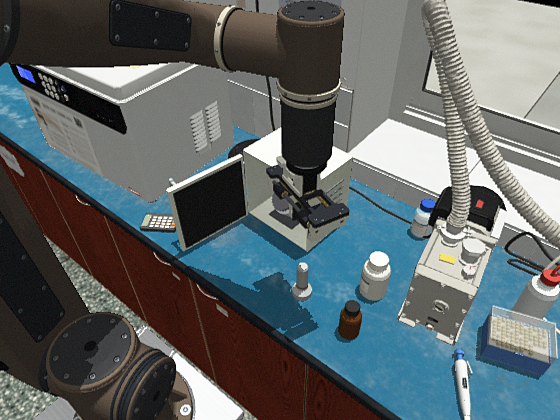

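The door is wide open (panel 170–245, 160–245), and the gripper hides the cabinet interior at (285,200). Next I'll align over the tool and descend.

```bash
python3 drive.py '[[0.002,-0.005,0,0.4,0.4,-7],[0.002,-0.005,0,0.4,0.4,-14],[0.002,-0.005,0,0.4,0.4,-18.2],[0.002,-0.005,0,0.4,0.4,-18.2],[0.002,-0.005,0,0.4,0.4,-18.2],[0.002,-0.005,0,0.4,0.4,-18.2]]'
python3 go.py .4542 -.0755 .071 180 0 -4
python3 - <<'E'
from h import *
c=cap('scene','scene3.png');np.savez('scene3.npz',**c)
E
```

```text
time_s: 8.58
tcp_pos: [0.4552, -0.0739, 0.2354]
eef_rot: [-180.0, -0.1, -4.4]
contact_force: [0.2, -0.3, -0.2]
gripper_width: 0.06
gripper_force: 0.0
t 8.58 F [ 0.2 -0.3 -0.2] shift [-0.0012  0.0017  0.1644] rot [-0.02 -0.11 -0.36] rows>= 3.9
```

```bash
python3 drive.py '[[-0.001,0.0015,0.03,0,0,0],[-0.001,0.0015,0.06,0,0,0],[-0.001,0.0015,0.09,0,0,0],[-0.001,0.0015,0.12,0,0,0],[-0.001,0.0015,0.145,0,0,0],[-0.001,0.0015,0.164,0,0,0],[-0.001,0.0015,0.164,0,0,0],[-0.001,0.0015,0.164,0,0,0]]'
python3 go.py .4542 -.0755 .071 180 0 -4
python3 - <<'E'
from h import *
for n in('scene','top'):
    c=cap(n,n+'4.png');np.savez(n+'4.npz',**c)
E
```

```text
time_s: 9.3
tcp_pos: [0.4538, -0.076, 0.0708]
eef_rot: [180.0, 0.0, -4.2]
contact_force: [0.5, -0.2, 0.5]
gripper_width: 0.0603
gripper_force: 0.0
t 9.3 F [ 0.5 -0.2  0.5] shift [ 0.0004 -0.0005 -0.0002] rot [ 0.05  0.04 -0.24] rows>= 0.0
```

View pics/top4.png

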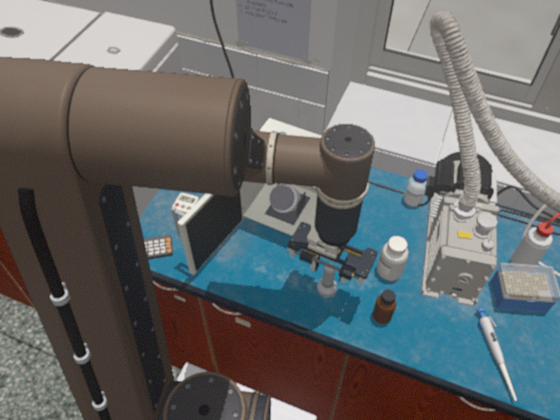

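The top view shows the gripper straddling the tool stem at (328,275). The cap inside the open cabinet is visible at about (286,200). I'll close on the stem and measure the cap.

```bash
python3 drive.py '[[0,0,0,0,0,0],[0,0,0,0,0,0],[0,0,0,0,0,0],[0,0,0,0,0,0],[0,0,0,0,0,0],[0,0,0,0,0,0],[0,0,0,0,0,0]]' 0 55
cat > m2.py <<'E'
from h import *
a=np.radians(-4.2);xc=np.array([np.cos(a),np.sin(a)]);yc=np.array([-np.sin(a),np.cos(a)])
C=np.array([.657,.0975])
for n in('scene4','top4'):
    c=dict(np.load(n+'.npz'));W=cloud(c)
    L=np.concatenate([((W[...,:2]-C)@np.c_[xc,yc]),W[...,2:]],-1)
    m=(abs(L[...,0]+.042)<.045)&(abs(L[...,1])<.06)&(L[...,2]>.05)&(L[...,2]<.15)
    q=L[m]; 
    nrm=np.array([-np.sin(np.radians(40)),0,np.cos(np.radians(40))])
    h=q@nrm; hist,e=np.histogram(h,np.arange(h.min(),h.max()+.002,.002));
    k=hist.argmax();hm=e[k]+.001;s=q[abs(h-hm)<.004]
    u=s-s.mean(0);_,_,V=np.linalg.svd(u,full_matrices=False);nn=V[2]*np.sign(V[2][2])
    e1=np.array([np.cos(np.radians(40)),0,np.sin(np.radians(40))])
    P=np.c_[s@e1,s[:,1]].astype(np.float32)
    (cx,cy),rad=cv2.minEnclosingCircle(P);lo,hi=P.min(0),P.max(0)
    hmed=np.median(s@nrm);ctr=cx*e1+hmed*nrm+np.array([0,cy,0])
    print(n,len(q),len(s),'normal',nn.round(3),'circ',cx,cy,rad,lo,hi,'ctr cab',ctr.round(4),'world',(C+ctr[0]*xc+ctr[1]*yc).round(4))
    print('  hist',[(round(float(x),3),int(y)) for x,y in zip(e,hist) if y>10])
    d=L[(L[...,0]<-.12)&(L[...,0]>-.28)&(L[...,1]>.05)&(L[...,1]<.22)&(L[...,2]>.05)&(L[...,2]<.2)]
    pf=np.polyfit(d[:,0],d[:,1],1);print('door face slope',pf,len(d))
f=c['frame'][150:250,230:350];f=cv2.resize(f,None,fx=5,fy=5,interpolation=cv2.INTER_CUBIC);g=cv2.imread('pics/scene4.png')[150:250,220:340]
g=cv2.resize(g,None,fx=5,fy=5,interpolation=cv2.INTER_CUBIC);cv2.imwrite('pics/crop4.png',cv2.resize(np.vstack([f[:,:,::-1],g]),(480,600+0))[:600])
E
python3 m2.py
```

```text
time_s: 9.98
tcp_pos: [0.4544, -0.0761, 0.0714]
eef_rot: [180.0, -0.1, -4.2]
contact_force: [-0.8, -1.1, 3.3]
gripper_width: 0.0263
gripper_force: 55.0
scene4 187 162 normal [-0.648  0.012  0.761] circ 0.025390949100255966 0.018146485090255737 0.03250955417752266 [-0.0048405  -0.00240591] [0.05045044 0.0487697 ] ctr cab [-0.0464  0.0181  0.0948] world [0.6121 0.119 ]
  hist [(0.098, 26), (0.1, 45), (0.102, 66), (0.104, 24)]
door face slope [-0.11975942  0.08879714] 2348
top4 702 407 normal [-0.645  0.002  0.764] circ 0.030153915286064148 0.013712656684219837 0.03459735959768295 [-0.00300275 -0.01861529] [0.06340797 0.04731289] ctr cab [-0.0445  0.0137  0.0999] world [0.6137 0.1144]
  hist [(0.08, 21), (0.082, 36), (0.084, 36), (0.086, 31), (0.088, 11), (0.098, 15), (0.1, 47), (0.102, 94), (0.104, 126), (0.106, 124), (0.108, 59), (0.11, 17)]
door face slope [-0.18889683  0.07611176] 1613
```

View pics/crop4.png

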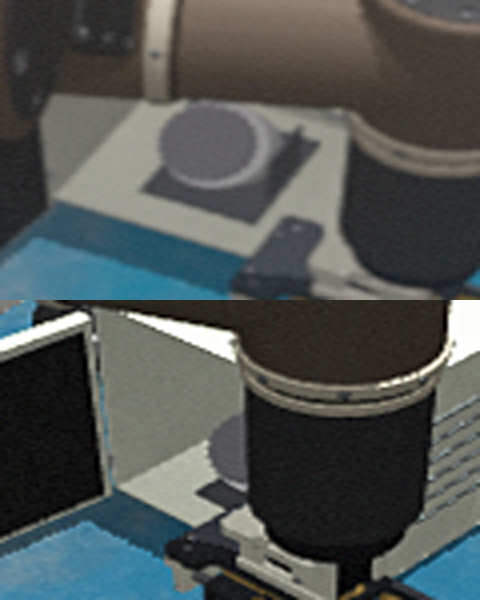

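```bash
cat > srch.py <<'E'
import numpy as np
from scipy.spatial.transform import Rotation as R
cap=np.array([-.042,.0145,.098])
def sdf(p,c,h): # box sdf
    q=abs(p-c)-h;return np.linalg.norm(np.maximum(q,0),axis=1)+np.minimum(q.max(1),0)
def clear(al,ph,g,lift,th=97):
    tool=R.from_euler('y',-40,degrees=True)      # tool z up axis leaning to -x
    gr=tool*R.from_euler('z',ph,degrees=True)*R.from_euler('y',-al,degrees=True)  # gripper back axis=z, closing=y
    P0=cap+tool.apply([0,0,g+lift])
    G=np.mgrid[-1:1:9j,-1:1:21j,0:1:12j].reshape(3,-1).T
    B=G*[.039,.0965,.15]+[0,0,.047]; F=np.r_[G*[.0095,.035,.066]-[0,0,.019]]
    P=P0+gr.apply(np.r_[B,F])
    t=np.radians(-th);H=np.array([-.095,.110])
    D=np.c_[(P[:,:2]-H)@np.array([[np.cos(t),-np.sin(t)],[np.sin(t),np.cos(t)]]),P[:,2]]
    # door local: rotate by +th about z to bring back to shut frame
    d=[sdf(D,[0,-.11,.1205],[.007,.11,.1065]),sdf(P,[0,0,.2325],[.085,.115,.0025]),sdf(P,[0,-.1125,.117],[.085,.0025,.117]),sdf(P,[0,.1125,.117],[.085,.0025,.117])]
    z=gr.apply([0,0,1]);return min(x.min() for x in d),[round(x.min()*1000,1) for x in d],np.degrees(np.arccos(z[2])),z,P0
if __name__=='__main__':
    res=[]
    for al in range(-40,41,5):
        for ph in range(-180,181,10):
            for g in(.080,.09):
                k=min(clear(al,ph,g,-.009)[0],clear(al,ph,g,.03)[0])
                if k>.006: 
                    m=clear(al,ph,g,-.009);res.append((round(m[2]),al,ph,g,round(k*1000,1),m[1],m[3].round(2)))
    res.sort(key=lambda x:x[0])
    for x in res[:45]:print(*x)
    print(clear(0,0,.09,-.009)[:2])
    import json;from h import r, imaging, workorder, get_state;s=get_state();print(s['joints'].round(2),s['tcp_pos'],s['eef_rot'])
E
python3 srch.py
```

```text
67 -30 -150 0.09 6.5 [np.float64(8.0), np.float64(6.5), np.float64(26.7), np.float64(56.4)] [-0.89 -0.25  0.39]
67 30 30 0.09 6.5 [np.float64(8.0), np.float64(6.5), np.float64(26.7), np.float64(56.4)] [-0.89 -0.25  0.39]
72 -35 -150 0.09 9.6 [np.float64(11.1), np.float64(9.6), np.float64(24.4), np.float64(56.0)] [-0.91 -0.29  0.31]
72 35 30 0.09 9.6 [np.float64(11.1), np.float64(9.6), np.float64(24.4), np.float64(56.0)] [-0.91 -0.29  0.31]
77 -40 -150 0.09 11.9 [np.float64(14.2), np.float64(11.9), np.float64(21.9), np.float64(55.6)] [-0.92 -0.32  0.23]
77 40 30 0.09 11.9 [np.float64(14.2), np.float64(11.9), np.float64(21.9), np.float64(55.6)] [-0.92 -0.32  0.23]
(np.float64(-0.006844697953307497), [np.float64(-6.8), np.float64(12.9), np.float64(29.5), np.float64(9.4)])
[ 1.513e+01  1.004e+01 -3.747e+01  6.000e-02 -4.240e+01  7.067e+01] [ 0.4543612  -0.07606143  0.07139076] [ 1.79994040e+02 -9.60434132e-02 -4.15662472e+00]
```

```bash
cat > s2.py <<'E'
from srch import *
res=[]
for th in(97,100):
  for al in range(0,41,5):
    for ph in range(-90,91,10):
      for g in(.08,.09,.095):
        m=clear(al,ph,g,-.009,th);k=min(m[0],clear(al,ph,g,.03,th)[0])
        if k>.002: res.append((round(m[2]),th,al,ph,g,round(k*1000,1),np.round(m[1],1).tolist(),m[3].round(2)))
res.sort(key=lambda x:x[0])
for x in res[:30]:print(*x)
E
python3 s2.py
```

```text
40 97 0 -90 0.095 2.1 [49.6, 2.1, 85.6, 56.6] [-0.64  0.    0.77]
40 97 0 90 0.095 2.1 [49.6, 2.1, 85.6, 56.6] [-0.64 -0.    0.77]
40 100 0 -90 0.095 2.1 [49.6, 2.1, 85.6, 56.6] [-0.64  0.    0.77]
40 100 0 90 0.095 2.1 [49.6, 2.1, 85.6, 56.6] [-0.64 -0.    0.77]
53 100 15 30 0.095 2.3 [2.3, 4.0, 33.5, 58.5] [-0.79 -0.13  0.6 ]
58 97 20 30 0.095 2.3 [2.3, 6.5, 32.4, 57.8] [-0.83 -0.17  0.53]
58 100 20 30 0.09 3.2 [4.9, 3.2, 29.9, 57.5] [-0.83 -0.17  0.53]
58 100 20 30 0.095 5.5 [5.5, 6.5, 32.4, 57.8] [-0.83 -0.17  0.53]
63 97 25 30 0.09 3.6 [4.9, 3.6, 28.5, 56.9] [-0.86 -0.21  0.46]
63 97 25 30 0.095 5.3 [5.3, 8.4, 31.1, 57.2] [-0.86 -0.21  0.46]
63 100 25 30 0.09 3.6 [8.2, 3.6, 28.5, 56.9] [-0.86 -0.21  0.46]
63 100 25 30 0.095 8.4 [8.7, 8.4, 31.1, 57.2] [-0.86 -0.21  0.46]
65 97 30 40 0.095 2.9 [17.9, 2.9, 18.3, 58.5] [-0.85 -0.32  0.42]
65 100 30 40 0.095 2.9 [22.1, 2.9, 18.3, 58.5] [-0.85 -0.32  0.42]
67 97 30 30 0.09 6.5 [8.0, 6.5, 26.7, 56.4] [-0.89 -0.25  0.39]
67 97 30 30 0.095 8.4 [8.4, 10.2, 29.5, 56.7] [-0.89 -0.25  0.39]
67 100 30 30 0.09 6.5 [11.5, 6.5, 26.7, 56.4] [-0.8
[... 178 characters left out ...]
5.1, 37.2, 56.5] [-0.92 -0.17  0.36]
69 100 30 20 0.095 4.5 [4.5, 18.5, 39.5, 56.6] [-0.92 -0.17  0.36]
70 97 35 40 0.095 3.4 [21.7, 3.4, 16.0, 57.9] [-0.86 -0.37  0.35]
70 100 35 40 0.095 3.4 [26.0, 3.4, 16.0, 57.9] [-0.86 -0.37  0.35]
72 97 35 30 0.09 9.6 [11.1, 9.6, 24.4, 56.0] [-0.91 -0.29  0.31]
72 97 35 30 0.095 11.5 [11.5, 12.9, 27.3, 56.3] [-0.91 -0.29  0.31]
72 100 35 30 0.09 9.6 [14.8, 9.6, 24.4, 56.0] [-0.91 -0.29  0.31]
72 100 35 30 0.095 12.9 [15.3, 12.9, 27.3, 56.3] [-0.91 -0.29  0.31]
74 97 35 20 0.08 2.6 [2.6, 14.6, 32.1, 56.2] [-0.94 -0.2   0.28]
74 97 35 20 0.09 3.4 [3.4, 19.3, 37.2, 56.2] [-0.94 -0.2   0.28]
74 97 35 20 0.095 3.8 [3.8, 22.5, 39.7, 56.2] [-0.94 -0.2   0.28]
```

Gripped coaxially with its long axis across, the gripper body would hit the open door. I'll regrasp with a quarter turn and higher on the stem.

```bash
python3 drive.py '[[0,0,0,0,0,0],[0,0,0,0,0,0],[0,0,0,0,0,0],[0,0,0,0,0,0],[0,0,0,0,0,0]]' 0.07
python3 drive.py '[[0,0,-0.0098,0,0,0],[0,0,-0.0098,0,0,7],[0,0,-0.0098,0,0,14],[0,0,-0.0098,0,0,21],[0,0,-0.0098,0,0,28],[0,0,-0.0098,0,0,35],[0,0,-0.0098,0,0,42],[0,0,-0.0098,0,0,49],[0,0,-0.0098,0,0,56],[0,0,-0.0098,0,0,63],[0,0,-0.0098,0,0,70],[0,0,-0.0098,0,0,76]]'
python3 drive.py '[[0,0,0,0,0,7],[0,0,0,0,0,14],[0,0,0,0,0,14],[0,0,0,0,0,14]]'
python3 go.py .4544 -.0759 .0812 180 0 -94.2
```

```text
time_s: 10.4
tcp_pos: [0.4541, -0.0759, 0.071]
eef_rot: [-180.0, -0.1, -4.2]
contact_force: [-0.2, 0.3, 0.0]
gripper_width: 0.0547
gripper_force: 0.0
time_s: 11.4
tcp_pos: [0.4542, -0.0758, 0.0809]
eef_rot: [-179.9, -0.0, -80.5]
contact_force: [-0.9, -0.4, 0.0]
gripper_width: 0.0703
gripper_force: 0.0
time_s: 11.73
tcp_pos: [0.4542, -0.0759, 0.0809]
eef_rot: [-179.9, 0.0, -93.9]
contact_force: [-0.0, 0.6, 0.3]
gripper_width: 0.0701
gripper_force: 0.0
t 11.73 F [-0.   0.6  0.3] shift [-0.     -0.0002 -0.0003] rot [-0.08  0.01  0.25] rows>= 0.0
```

```bash
python3 drive.py '[[0,0,0,0,0,0],[0,0,0,0,0,0],[0,0,0,0,0,0],[0,0,0,0,0,0],[0,0,0,0,0,0],[0,0,0,0,0,0],[0,0,0,0,0,0],[0,0,0,0,0,0]]' 0 55
python3 drive.py '[[0,0,-0.02,0,0,0],[0,0,-0.05,0,0,0],[0,0,-0.085,0,0,0],[0,0,-0.12,0,0,0],[0,0,-0.14,0,0,0],[0,0,-0.14,0,0,0],[0,0,-0.14,0,0,0]]'
cat > press.py <<'E'
import sys
from h import *
CAP=np.array([.6162,.1151,.098]);G=.0812;YAW=-4.2
def pose(lift,G=G):
    yc=R.from_euler('z',YAW,degrees=True).apply([0,1,0])
    Q=R.from_rotvec(-np.radians(40)*yc)*R.from_euler('xyz',[180,0,YAW-90],degrees=True)
    n=-Q.apply([0,0,1]);return CAP+n*(lift+G),Q,n
if __name__=='__main__':
    s=get_state();A=R.from_euler('xyz',s['eef_rot'],degrees=True)
    print('t',round(s['time_s'],2),'F',s['contact_force'].round(1),'w',s['gripper_width'],'joints',s['joints'].round(1))
    for l in map(float,sys.argv[1:]):
        p,Q,n=pose(l);print(l,p.round(4),'shift',A.inv().apply(p-s['tcp_pos']).round(4),'rot',(A.inv()*Q).as_rotvec(degrees=True).round(2))
    p,Q,n=pose(0);e=s['tcp_pos']-p;print('lift now',(e@n).round(4),'off-axis in tool xy',A.inv().apply(e-(e@n)*n).round(4),'F along axis',(s['contact_force']@n).round(1))
E
python3 press.py .15 .05
```

```text
time_s: 12.4
tcp_pos: [0.4542, -0.0759, 0.0809]
eef_rot: [-179.9, 0.0, -94.2]
contact_force: [-0.5, -0.3, 0.5]
gripper_width: 0.0263
gripper_force: 55.0
time_s: 12.98
tcp_pos: [0.454, -0.0757, 0.2214]
eef_rot: [-179.8, 0.1, -94.2]
contact_force: [-0.3, 0.7, -4.2]
gripper_width: 0.0264
gripper_force: 55.0
t 12.98 F [-0.3  0.7 -4.2] w 0.02642959759508019 joints [ 15.1  -0.  -25.7  -0.  -64.1 -19.3]
0.15 [0.468  0.126  0.2751] shift [-0.2022  0.0006 -0.0535] rot [ 3.983e+01  8.000e-02 -1.000e-02]
0.05 [0.5321 0.1213 0.1985] shift [-0.2021 -0.0634  0.0233] rot [ 3.983e+01  8.000e-02 -1.000e-02]
lift now 0.1083 off-axis in tool xy [0.2021 0.0261 0.0214] F along axis -3.0
```

```bash
python3 drive.py '[[-0.02,0,-0.01,0,0,0],[-0.05,0,-0.02,2,0,0],[-0.08,0,-0.03,6,0,0],[-0.11,0,-0.04,12,0,0],[-0.14,0,-0.05,18,0,0],[-0.17,0,-0.0535,24,0,0],[-0.19,0,-0.0535,30,0,0],[-0.202,0,-0.0535,35,0,0],[-0.202,0.0006,-0.0535,39.8,0,0],[-0.202,0.0006,-0.0535,39.8,0,0],[-0.202,0.0006,-0.0535,39.8,0,0]]'; python3 press.py .15 .05
python3 - <<'E'
from h import *
for n in('scene','top'):
    c=cap(n,n+'5.png');np.savez(n+'5.npz',**c)
cv2.imwrite('pics/b5.png',np.hstack([cv2.imread('pics/scene5.png')[80:330,130:430],cv2.imread('pics/top5.png')[80:330,130:430]]))
E
```

```text
time_s: 13.9
tcp_pos: [0.4751, 0.133, 0.2951]
eef_rot: [-141.6, -0.3, -94.3]
contact_force: [0.6, -0.7, -3.5]
gripper_width: 0.0264
gripper_force: 54.9
t 13.9 F [ 0.6 -0.7 -3.5] w 0.026407776037266052 joints [ 56.3 -18.9 -58.3  52.6 -43.1 -97.9]
0.15 [0.468  0.126  0.2751] shift [0.0074 0.0176 0.0117] rot [ 1.64 -0.29  0.16]
0.05 [0.5321 0.1213 0.1985] shift [0.0069 0.0147 0.1116] rot [ 1.64 -0.29  0.16]
lift now 0.1611 off-axis in tool xy [-0.0074 -0.0179 -0.0005] F along axis -3.1
```

View pics/b5.png

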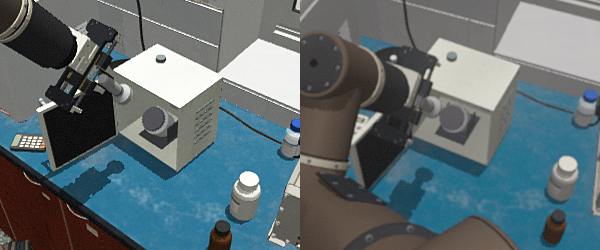

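The crops show the tool held at the tilt, pointing at the cap. The cap is now clear in the scene half at about (157,122) and in the top half at about (457,118). I'll re-measure the cap and move closer along its axis.

```bash
sed -i "s/'scene4','top4'/'scene5','top5'/; /^f=c\[/,\$d" m2.py; python3 m2.py
python3 drive.py '[[0.0072,0.0165,0.03,0.8,-0.2,0],[0.0072,0.0165,0.06,1.6,-0.3,0.1],[0.0072,0.0165,0.08,1.6,-0.3,0.1],[0.0072,0.0165,0.08,1.6,-0.3,0.1],[0.0072,0.0165,0.08,1.6,-0.3,0.1]]'; python3 press.py .05 .01
```

```text
scene5 684 377 normal [-0.637  0.009  0.77 ] circ 0.0280435923486948 0.013726867735385895 0.035517990589141846 [-0.00488926 -0.02168894] [0.06177753 0.04914268] ctr cab [-0.0443  0.0137  0.0965] world [0.6138 0.1144]
  hist [(0.074, 11), (0.076, 13), (0.078, 28), (0.08, 52), (0.082, 37), (0.084, 15), (0.096, 17), (0.098, 46), (0.1, 133), (0.102, 141), (0.104, 64), (0.106, 11)]
door face slope [-0.11743318  0.08930094] 2226
top5 704 412 normal [-0.65  -0.005  0.76 ] circ 0.02989257499575615 0.013829432427883148 0.034138090908527374 [-0.00319891 -0.01910455] [0.06287437 0.04659567] ctr cab [-0.0447  0.0138  0.0997] world [0.6135 0.1146]
  hist [(0.078, 15), (0.08, 27), (0.082, 45), (0.084, 35), (0.086, 14), (0.098, 17), (0.1, 52), (0.102, 110), (0.104, 151), (0.106, 95), (0.108, 44), (0.11, 12)]
door face slope [-0.1275162   0.08700005] 963
time_s: 14.42
tcp_pos: [0.5291, 0.1298, 0.2557]
eef_rot: [-143.3, -0.9, -95.1]
contact_force: [-0.0, -0.1, -3.5]
gripper_width: 0.0264
gripper_force: 54.9
t 14.42 F [-0.  -0.1 -3.5] w 0.02641600241002537 joints [ 42.3 -10.2 -58.3  61.8 -30.6 -98.8]
0.05 [0.5321 0.1213 0.1985] shift [0.0073 0.0313 0.0482] rot [ 3.29 -1.27 -0.13]
0.01 [0.5577 0.1194 0.1679] shift [0.0064 0.029  0.0881] rot [ 3.29 -1.27 -0.13]
lift now 0.0961 off-axis in tool xy [-0.0083 -0.0339 -0.0021] F along axis -2.6
```

```bash
cat > kin.py <<'E'
import numpy as np, json
from scipy.spatial.transform import Rotation as R
from scipy.optimize import least_squares
S=[([91.622,20.546,.682,0,-70.136,-16.507],(.1733,.6519,.2257),(180,0,-14.89)),
([15.13,10.04,-37.47,.06,-42.40,70.67],(.45436,-.07606,.07139),(180,-.1,-4.16)),
([15.1,0,-25.7,0,-64.1,-19.3],(.454,-.0757,.2214),(-179.8,.1,-94.2)),
([56.3,-18.9,-58.3,52.6,-43.1,-97.9],(.4751,.133,.2951),(-141.6,-.3,-94.3)),
([42.3,-10.2,-58.3,61.8,-30.6,-98.8],(.5291,.1298,.2557),(-143.3,-.9,-95.1))]
def Rr(ax,a):return R.from_euler(ax,a,degrees=True)
def fk(q,k,s4,s6):
    a1,h,L2,e,L3,d,D=k
    A=Rr('z',q[0]);B=A*Rr('y',q[1]);C=B*Rr('y',-q[2]);W=C*Rr('x',s4*q[3])*Rr('y',-q[4])
    p=A.apply([a1,-d,h])+B.apply([0,0,L2])+C.apply([L3,0,e])+W.apply([D,0,0])
    return p,W*Rr('x',s6*q[5])*M0
M0=Rr('y',90)
K=None
def fit():
    out=[]
    for s4 in(1,-1):
        for s6 in(1,-1):
            def f(k):
                return np.concatenate([fk(q,k,s4,s6)[0]-p for q,p,_ in S]+[[0.003*(k[0]),.003*k[3]]])
            z=least_squares(f,[.05,.4,.4,0.02,.4,.19,.25])
            off=[np.round((fk(q,z.x,s4,s6)[1].inv()*Rr('xyz',e)).as_rotvec(degrees=True),1).tolist() for q,_,e in S]
            out.append((z.cost,s4,s6,z.x,off))
    return sorted(out,key=lambda o:o[0]+1e-9*np.std(np.array(o[4]),0).sum())
if __name__=='__main__':
    for o in fit():print(o[0],o[1],o[2],o[3].round(4),o[4])
E
python3 kin.py
```

```text
0.011562233961710687 -1 -1 [ 0.2307  0.3221  0.3952 -0.0462  0.2729  0.167   0.3243] [[-0.0, 0.0, -90.0], [0.0, -0.0, -90.0], [-0.0, -0.0, -90.0], [0.0, -0.0, -90.0], [-0.0, 0.0, -90.0]]
0.011562233961710687 -1 1 [ 0.2307  0.3221  0.3952 -0.0462  0.2729  0.167   0.3243] [[-0.0, 0.0, -57.0], [0.0, 0.0, 128.7], [-0.0, -0.0, -51.4], [0.0, 0.0, 105.8], [-0.0, -0.0, 107.6]]
0.031119163144375808 1 1 [ 0.3771  0.1245  0.2182 -0.0524  0.1525  0.2298 -0.0079] [[-0.0, 0.0, -57.0], [-0.1, -0.1, 128.6], [-0.0, -0.0, -51.4], [46.7, 46.7, 16.4], [37.7, 37.7, -7.9]]
0.031119163144375808 1 -1 [ 0.3771  0.1245  0.2182 -0.0524  0.1525  0.2298 -0.0079] [[-0.0, 0.0, -90.0], [-0.0, 0.1, -90.1], [-0.0, -0.0, -90.0], [58.2, -77.1, -149.3], [-42.4, 57.9, 139.3]]
```

```bash
cat > kin2.py <<'E'
from kin import *
M1=Rr('y',90)*Rr('z',-90)
def fk(q,k):
    a1,h,L2,e,L3,d,D,w4y,w4z,w5y,w5z,base=k
    A=Rr('z',q[0]+base);B=A*Rr('y',q[1]);C=B*Rr('y',-q[2]);U=C*Rr('x',-q[3]);W=U*Rr('y',-q[4])
    p=A.apply([a1,-d,h])+B.apply([0,0,L2])+C.apply([L3,0,e])+U.apply([0,w4y,w4z])+W.apply([D,w5y,w5z])
    return p,W*Rr('x',-q[5])*M1
def fit():
    def f(k):return np.concatenate([fk(q,k)[0]-p for q,p,_ in S]+[1e-3*np.array([k[0],k[3],k[7],k[8],k[9],k[10],k[11]*1000])])
    return least_squares(f,[.05,.4,.4,0.02,.4,.19,.25,0,0,0,0,0])
if __name__=='__main__':
    z=fit();print(z.cost,z.x.round(4));
    for q,p,_ in S:print((fk(q,z.x)[0]-p).round(4))
    from h import r, imaging, workorder, get_state;s=get_state();print(s['joints'].round(3),s['tcp_pos'].round(4))
E
python3 kin2.py
```

```text
3.2276197206767827e-07 [ 1.200e-03  1.990e-01  6.013e-01 -7.000e-04  4.623e-01 -3.000e-04
  3.790e-01 -9.590e-02  8.000e-04 -9.590e-02 -4.000e-04 -0.000e+00]
[-0.0001 -0.0001  0.0004]
[-0.0001  0.0001  0.0001]
[ 0.0002 -0.0002 -0.0004]
[-0.0001 -0.0003 -0.0001]
[0.0001 0.0002 0.0001]
[ 42.347 -10.171 -58.275  61.761 -30.639 -98.836] [0.5291 0.1298 0.2557]
```

```bash
cat > ik.py <<'E'
from kin2 import *
from kin2 import fit
K=fit().x
lo=np.array([-176.03,-82.01,-58.28,-173.87,-174.79,-173.66]);hi=np.array([176.03,121.73,71.71,95.51,-.11,173.66])
def ik(p,Q,n=60,m=1.0,q0=None,seed=0):
    rng=np.random.default_rng(seed);sols=[]
    for i in range(n):
        x0=q0 if (q0 is not None and i==0) else rng.uniform(lo+m,hi-m)*[.5,.6,1,1,1,1]
        x0=np.clip(x0,lo+m+.01,hi-m-.01)
        f=lambda q:np.r_[(fk(q,K)[0]-p)*10,(fk(q,K)[1].inv()*Q).as_rotvec()*2]
        z=least_squares(f,x0,bounds=(lo+m,hi-m),x_scale=50.,max_nfev=60)
        if z.cost<1e-6 and not any(np.abs(z.x-s).max()<3 for s in sols):sols.append(z.x)
    return sols
if __name__=='__main__':
    from press import pose,CAP,G
    for l in(.08,.03,-.007):
        p,Q,n=pose(l)
        for fl in(0,180):
            for s in ik(p,Q*Rr('z',fl)):print(l,fl,s.round(1))
E
time python3 ik.py
```

```text
real	0m23.517s
user	0m24.055s
sys	0m0.064s
```

```bash
cat > s3.py <<'E'
from srch import clear
from ik import *
from press import CAP,YAW
Z=Rr('z',YAW)
cab=np.array([-.042,.0145,.098])
def gp(al,ph,g,lift):
    tool=Rr('y',-40);gr=tool*Rr('z',ph)*Rr('y',-al)
    c=tool.apply([0,0,g+lift])-.0188*gr.apply([0,0,1])
    Q=Z*gr*Rr('x',180); return CAP+Z.apply(c),Q
if __name__=='__main__':
    c=[]
    for al in range(0,91,10):
        for ph in range(-180,180,15):
            for g in(.06,.08,.1):
                k=min(clear(al,ph,g,-.009)[0],clear(al,ph,g,.03)[0])
                if k>.0015:c.append((al,ph,g,k))
    print(len(c))
    from multiprocessing import Pool
    def job(x):
        al,ph,g,k=x;o=[]
        p,Q=gp(al,ph,g,-.007)
        for fl in(0,180):
            for s in ik(p,Q*Rr('z',fl),n=14):o.append((fl,s.round(0).tolist()))
        return x,o
    with Pool() as P:
        for x,o in P.imap(job,c):
            if o:print(x[:3],round(x[3]*1000,1),o)
E
nproc; time timeout 560 python3 s3.py
```

```text
4
50
(20, 30, 0.1) 2.6 [(0, [-11.0, 3.0, -45.0, -132.0, -21.0, -104.0]), (180, [-11.0, 3.0, -45.0, -132.0, -21.0, 76.0])]
(20, 45, 0.1) 3.1 [(0, [2.0, 1.0, -36.0, -103.0, -9.0, -127.0]), (180, [2.0, 1.0, -36.0, -103.0, -9.0, 53.0])]
(30, 30, 0.06) 4.8 [(0, [-23.0, 22.0, -55.0, -141.0, -57.0, -78.0]), (180, [-23.0, 22.0, -55.0, -141.0, -57.0, 102.0])]
(30, 30, 0.1) 8.8 [(0, [-23.0, 13.0, -54.0, -136.0, -49.0, -87.0]), (180, [-23.0, 13.0, -54.0, -136.0, -49.0, 93.0])]
(30, 45, 0.1) 2.1 [(0, [-18.0, 8.0, -44.0, -119.0, -38.0, -97.0]), (180, [-18.0, 8.0, -44.0, -119.0, -38.0, 83.0])]
(40, 30, 0.06) 10.9 [(0, [-29.0, 39.0, -57.0, -137.0, -81.0, -67.0]), (180, [-29.0, 39.0, -57.0, -137.0, -81.0, 113.0])]
(40, 45, 0.1) 2.7 [(0, [-28.0, 19.0, -48.0, -120.0, -60.0, -82.0]), (180, [-28.0, 19.0, -48.0, -120.0, -60.0, 98.0])]
(50, 30, 0.06) 8.0 [(0, [-30.0, 53.0, -54.0, -131.0, -97.0, -58.0]), (180, [-30.0, 53.0, -54.0, -131.0, -97.0, 122.0])]
(50, 30, 0.08) 12.2 [(0, [-31.0, 51.0, -56.0, -130.0, -97.0, -58.0]), (180, [-31.0, 51.0, -56.0, -130.0, -97.0, 122.0])]
(50, 45, 0.1) 4.7 [(0, [-32.0, 33
[... 1869 characters left out ...]
0, [-26.0, 71.0, -36.0, -118.0, -124.0, 127.0])]
(80, 30, 0.1) 9.0 [(0, [-26.0, 70.0, -38.0, -116.0, -124.0, -51.0]), (180, [-26.0, 70.0, -38.0, -116.0, -124.0, 129.0])]
(90, 15, 0.06) 8.4 [(0, [-16.0, 82.0, -31.0, -133.0, -146.0, -56.0]), (180, [-16.0, 82.0, -31.0, -133.0, -146.0, 124.0])]
(90, 15, 0.08) 10.0 [(0, [-16.0, 81.0, -33.0, -131.0, -147.0, -55.0]), (180, [-16.0, 81.0, -33.0, -131.0, -147.0, 125.0])]
(90, 15, 0.1) 11.5 [(0, [-16.0, 81.0, -35.0, -130.0, -148.0, -53.0]), (180, [-16.0, 81.0, -35.0, -130.0, -148.0, 127.0])]
(90, 30, 0.1) 4.7 [(0, [-23.0, 73.0, -31.0, -115.0, -131.0, -52.0]), (180, [-23.0, 73.0, -31.0, -115.0, -131.0, 128.0])]
real	0m30.711s
user	1m49.241s
sys	0m0.160s
```

```bash
cat > s4.py <<'E'
from s3 import *
def track(q,p0,Q0,p1,Q1,n=15):
    w=(Q0.inv()*Q1).as_rotvec();mx=0
    for t in np.linspace(0,1,n+1)[1:]:
        p=p0+(p1-p0)*t;Q=Q0*R.from_rotvec(w*t)
        f=lambda x:np.r_[(fk(x,K)[0]-p)*10,(fk(x,K)[1].inv()*Q).as_rotvec()*2]
        z=least_squares(f,np.clip(q,lo+.31,hi-.31),bounds=(lo+.3,hi-.3),x_scale=50.,max_nfev=80)
        if z.cost>1e-6:return None,t,np.sqrt(z.cost)
        mx=max(mx,abs(z.x-q).max());q=z.x
    return q,mx,None
def stand(al,ph,g,xy,zf):   # tool standing, foot at height zf
    gr=Rr('z',ph)*Rr('y',-al);c=np.array([0,0,g])-.0188*gr.apply([0,0,1])
    return np.r_[xy,zf]+Z.apply(c),Z*gr*Rr('x',180)
def tilt(al,ph,g,xyz,ti):
    tool=Rr('y',-ti);gr=tool*Rr('z',ph)*Rr('y',-al);c=tool.apply([0,0,g])-.0188*gr.apply([0,0,1])
    return xyz+Z.apply(c),Z*gr*Rr('x',180)
n=Z.apply(Rr('y',-40).apply([0,0,1]))
def plan(al,ph,g,xy,phs,fl,verbose=0,L=(.10,.05,.02,-.007),j6=0):
    q=np.array([15.1,0,-25.7,0,-64.1,-19.3]);pc,Qc=fk(q,K)
    P=[]
    d=stand(0,phs,g,xy,.10);P.append(('down',d[0],d[1]*Rr('z',fl)))
    hov=stand(al,phs,g,xy,.10);P.append(('hover',hov[0],hov[1]*Rr('z',fl)))
    gr=stand(al,phs,g,xy,0);P.append(('grasp',gr[0],gr[1]*Rr('z',fl)))
    P.append(('lift',hov[0],hov[1]*Rr('z',fl)))
    for i,l in enumerate(L):
        F=CAP+n*l
        if i==0:
            a=tilt(al,ph,g,F+[0,0,.03],0);P.append(('turn',a[0],a[1]*Rr('z',fl)))
        a=tilt(al,ph,g,F,40);P.append((f'press{l}',a[0],a[1]*Rr('z',fl)))
    for nm,p,Q in P:
        r_=track(q,pc,Qc,p,Q)
        if r_[0] is None:
            return nm,r_[1:]
        q=r_[0];pc,Qc=p,Q
        if verbose:print(nm,p.round(4),Q.as_euler('xyz',degrees=True).round(1),q.round(1),'step',round(r_[1],1))
    return 'ok',q.round(1)
if __name__=='__main__':
    from multiprocessing import Pool
    J=[(al,ph,g,xy,phs,fl) for al,ph,g in((30,30,.1),(30,30,.09),(35,30,.1),(35,30,.09),(40,30,.09),(50,30,.09),(60,30,.1),(70,15,.1)) for xy in((.4544,-.076),(.5,0.0)) for phs in(60,90,110) for fl in(0,180)]
    def job(a):return a,plan(*a)
    with Pool() as P:
        for a,o in P.imap(job,J):print(a,o)
E
time timeout 570 python3 s4.py
```

```text
(30, 30, 0.1, (0.4544, -0.076), 60, 0) ('grasp', (np.float64(0.2), np.float64(0.008900459668342069)))
(30, 30, 0.1, (0.4544, -0.076), 60, 180) ('press0.1', (np.float64(0.3333333333333333), np.float64(0.05752425581110147)))
(30, 30, 0.1, (0.4544, -0.076), 90, 0) ('down', (np.float64(0.8666666666666667), np.float64(0.026422662985653482)))
(30, 30, 0.1, (0.4544, -0.076), 90, 180) ('press0.1', (np.float64(0.3333333333333333), np.float64(0.05752425581105255)))
(30, 30, 0.1, (0.4544, -0.076), 110, 0) ('down', (np.float64(1.0), np.float64(0.07890787579934307)))
(30, 30, 0.1, (0.4544, -0.076), 110, 180) ('press0.1', (np.float64(0.3333333333333333), np.float64(0.05752425581121514)))
(30, 30, 0.1, (0.5, 0.0), 60, 0) ('press0.1', (np.float64(0.3333333333333333), np.float64(0.05752425581103075)))
(30, 30, 0.1, (0.5, 0.0), 60, 180) ('press0.1', (np.float64(0.3333333333333333), np.float64(0.05752425581112947)))
(30, 30, 0.1, (0.5, 0.0), 90, 0) ('down', (np.float64(0.8666666666666667), np.float64(0.1199873148095483)))
(30, 30, 0.1, (0.5, 0.0), 90, 180) ('press0.1', (np.float64(0.3333333333333333), 
[... 8950 characters left out ...]
, 0.0), 60, 0) ('hover', (np.float64(0.5333333333333333), np.float64(0.004283318876972358)))
(70, 15, 0.1, (0.5, 0.0), 60, 180) ('press0.1', (np.float64(0.3333333333333333), np.float64(0.01041867849296774)))
(70, 15, 0.1, (0.5, 0.0), 90, 0) ('down', (np.float64(0.8666666666666667), np.float64(0.1199873148095483)))
(70, 15, 0.1, (0.5, 0.0), 90, 180) ('press0.1', (np.float64(0.3333333333333333), np.float64(0.010418678492965013)))
(70, 15, 0.1, (0.5, 0.0), 110, 0) ('down', (np.float64(0.9333333333333333), np.float64(0.0318323842769747)))
(70, 15, 0.1, (0.5, 0.0), 110, 180) ('press0.1', (np.float64(0.3333333333333333), np.float64(0.010418678492967546)))
real	0m26.339s
user	1m39.207s
sys	0m0.169s
```

```bash
cat > s5.py <<'E'
from s4 import *
from srch import sdf
C2=np.array([.657,.0975])
G0=np.mgrid[-1:1:5j,-1:1:9j,0:1:8j].reshape(3,-1).T
BF=np.r_[G0*[.039,.0965,.15]+[0,0,.047],G0*[.0095,.035,.066]-[0,0,.019]]+[0,0,.0188]
th=np.linspace(0,2*np.pi,16,endpoint=False)
TL=np.concatenate([np.c_[.025*np.cos(th),.025*np.sin(th),0*th+z] for z in(0,.016)]+[np.c_[.014*np.cos(th),.014*np.sin(th),0*th+z] for z in(.03,.06,.09,.104)])
def arm_pts(q):
    A=Rr('z',q[0]);B=A*Rr('y',q[1]);C=B*Rr('y',-q[2]);U=C*Rr('x',-q[3]);W=U*Rr('y',-q[4])
    e=A.apply([0,0,.199])+B.apply([0,0,.601]);w=e+C.apply([.462,0,0]);w2=w+U.apply([0,-.192,0]);t=w2+W.apply([.379,0,0])
    return np.array([e,w,w2,w2+(t-w2)*.4])
def obst(P,th_=97):
    L=np.c_[(P[:,:2]-C2)@np.c_[Z.apply([1,0,0])[:2],Z.apply([0,1,0])[:2]],P[:,2]]
    t=np.radians(-th_);H=np.array([-.095,.110])
    D=np.c_[(L[:,:2]-H)@np.array([[np.cos(t),-np.sin(t)],[np.sin(t),np.cos(t)]]),L[:,2]]
    return min(sdf(D,[0,-.11,.1205],[.007,.11,.1065]).min(),sdf(L,[0,0,.2325],[.085,.115,.0025]).min(),sdf(L,[0,-.1125,.117],[.085,.0025,.117]).min(),sdf(L,[0,.1125,.117],[.085,.0025,.117]).min(),(P[:,2]).min())
def check(q,al,g,fl,tool=True):
    p,Q=fk(q,K);b=Q*Rr('z',-fl)*Rr('x',180)  # back frame
    P=p+b.apply(BF); c=obst(P)
    gr=p+b.apply([0,0,.0188]); T=b*Rr('y',al)
    ct=obst(gr+T.apply(TL-[0,0,g])) if tool else 1
    a=arm_pts(q);av=np.array([obst(a[1:])-.075])
    return c,ct,av.min()
def jpath(q0,q1,al,g,fl,n=24,tool=True):
    return np.min([check(q0+(q1-q0)*t,al,g,fl,tool) for t in np.linspace(0,1,n)],0)
def job(a):
    al,ph,g,xy,phs=a;out=[]
    fl=180
    q=np.array([15.1,0,-25.7,0,-64.1,-19.3]);pc,Qc=fk(q,K)
    for z,aa in((.1,0),(.1,al),(0,al)):
        P,Q=stand(aa,phs,g,xy,z);Q=Q*Rr('z',fl);r_=track(q,pc,Qc,P,Q,10)
        if r_[0] is None:return a,'nograsp'
        q=r_[0];pc,Qc=P,Q
        if z: qh=q
    cg=check(q,al,g,fl,False)
    F=CAP+n*.06;P,Q=tilt(al,ph,g,F,40)
    for s in ik(P,Q*Rr('z',fl),n=16):
        s2=track(s,P,Q*Rr('z',fl),P-n*.067,Q*Rr('z',fl),8)
        if s2[0] is None:continue
        out.append((np.abs(s-qh).max().round(),jpath(qh,s,al,g,fl).round(3),np.round(check(s2[0],al,g,fl),3),np.round(cg,3),qh.round(1),s.round(1),s2[0].round(1)))
    return a,out
if __name__=='__main__':
    from multiprocessing import Pool
    J=[(al,ph,g,xy,phs) for al,ph in((30,30),(40,30),(50,30),(60,30),(60,15),(70,15)) for g in(.09,.1) for xy in((.4544,-.076),(.5,0.0)) for phs in(60,90,120)]
    with Pool() as P:
        for a,o in P.imap(job,J):
            if o=='nograsp' :print(a,o)
            else:
                for x in o:print(a,*x)
E
time timeout 570 python3 s5.py > s5.txt; grep -c . s5.txt; grep -v nograsp s5.txt | head -24; grep -c nograsp s5.txt
```

```text
24
(30, 30, 0.09, (0.4544, -0.076), 60) 93.0 [0.014 0.036 0.105] [0.008 0.05  0.088] [0.069 1.    0.155] [-10.    1.6 -24.4 -33.5 -55.7  -6.9] [ -18.4   -2.5  -50.8 -126.6  -34.9   75. ] [ -23.2   15.4  -54.5 -137.8  -51.5   95.9]
(30, 30, 0.09, (0.4544, -0.076), 90) 95.0 [0.014 0.02  0.105] [0.008 0.05  0.088] [0.063 1.    0.134] [-11.4  10.3 -15.1 -31.5 -71.6  19.2] [ -18.4   -2.5  -50.8 -126.6  -34.9   75. ] [ -23.2   15.4  -54.5 -137.8  -51.5   95.9]
(30, 30, 0.09, (0.4544, -0.076), 120) 101.0 [ 0.01  -0.004  0.097] [0.008 0.05  0.088] [0.03 1.   0.1 ] [ -6.8  16.8  -8.7 -25.2 -82.5  39.9] [ -18.4   -2.5  -50.8 -126.6  -34.9   75. ] [ -23.2   15.4  -54.5 -137.8  -51.5   95.9]
(30, 30, 0.09, (0.5, 0.0), 60) 94.0 [0.007 0.018 0.105] [0.008 0.05  0.088] [0.02  1.    0.074] [  2.    2.3 -24.2 -32.1 -49.4 -17.9] [ -18.4   -2.5  -50.8 -126.6  -34.9   75. ] [ -23.2   15.4  -54.5 -137.8  -51.5   95.9]
(30, 30, 0.09, (0.5, 0.0), 90) 94.0 [ 0.001 -0.002  0.089] [0.008 0.05  0.088] [0.    1.    0.048] [ -2.1  11.1 -13.6 -32.7 -67.8  11.2] [ -18.4   -2.5  -50.8 -126.6  -34.9   75. ] [ -23.2 
[... 3773 characters left out ...]
[ 0.007 -0.007 -0.083] [ 0.013  0.05  -0.111] [0.024 1.    0.096] [-34.9  18.6 -23.1 -74.4 -77.4  40.1] [ -18.5   79.2  -57.  -126.3 -145.   138. ] [ -19.9   77.9  -50.7 -132.2 -139.4  129.3]
(70, 15, 0.1, (0.5, 0.0), 90) 98.0 [ 0.002 -0.007 -0.086] [ 0.013  0.05  -0.111] [0.025 1.    0.096] [-26.2  29.   -5.9 -61.1 -95.4  40.1] [ -18.5   79.2  -57.  -126.3 -145.   138. ] [ -19.9   77.9  -50.7 -132.2 -139.4  129.3]
(70, 15, 0.1, (0.5, 0.0), 120) 94.0 [-0.002 -0.007 -0.1  ] [ 0.013  0.05  -0.111] [-0.001  1.     0.088] [ -15.2   37.8    9.1  -49.9 -112.1   44.4] [ -18.5   79.2  -57.  -126.3 -145.   138. ] [ -19.9   77.9  -50.7 -132.2 -139.4  129.3]
0
real	0m43.959s
user	2m49.844s
sys	0m0.194s
```

```bash
python3 go.py .475 .06 .29 180 0 -94.2; python3 go.py .4542 -.0757 .221 180 0 -94.2
```

```text
t 14.42 F [-0.  -0.1 -3.5] shift [ 0.0748  0.0184 -0.0551] rot [-36.71  -1.16  -0.57] rows>= 5.1
t 14.42 F [-0.  -0.1 -3.5] shift [ 0.2107  0.0679 -0.0032] rot [-36.71  -1.16  -0.57] rows>= 5.3
```

```bash
python3 drive.py '[[0.015,0.004,-0.015,-5,0,0],[0.03,0.008,-0.03,-10,0,0],[0.045,0.012,-0.045,-17,0,0],[0.075,0.018,-0.055,-24,-0.5,0],[0.11,0.03,-0.05,-30,-1,-0.4],[0.15,0.045,-0.03,-36.7,-1.2,-0.6],[0.18,0.055,-0.015,-36.7,-1.2,-0.6],[0.2107,0.068,-0.003,-36.7,-1.2,-0.6],[0.2107,0.068,-0.003,-36.7,-1.2,-0.6],[0.2107,0.068,-0.003,-36.7,-1.2,-0.6]]'; python3 press.py;  python3 go.py .4542 -.0757 .0815 180 0 -94.2
```

```text
time_s: 15.25
tcp_pos: [0.4517, -0.0756, 0.2187]
eef_rot: [179.7, 0.3, -94.2]
contact_force: [0.2, 0.0, -4.1]
gripper_width: 0.0269
gripper_force: 54.8
t 15.25 F [ 0.2  0.  -4.1] w 0.026878115898833616 joints [ 14.9   0.2 -25.7  -0.4 -64.3 -18.9]
lift now 0.1078 off-axis in tool xy [0.2023 0.0286 0.0232] F along axis -3.2
t 15.25 F [ 0.2  0.  -4.1] shift [ 0.0006 -0.0031  0.1372] rot [0.27 0.27 0.03] rows>= 3.3
```

```bash
python3 drive.py '[[0.0006,-0.003,0.04,0.3,0.3,0],[0.0006,-0.003,0.08,0.3,0.3,0],[0.0006,-0.003,0.11,0.3,0.3,0],[0.0006,-0.003,0.125,0.3,0.3,0],[0.0006,-0.003,0.132,0.3,0.3,0],[0.0006,-0.003,0.1365,0.3,0.3,0],[0.0006,-0.003,0.1375,0.3,0.3,0],[0.0006,-0.003,0.1375,0.3,0.3,0]]'
python3 go.py .4542 -.0757 .0809 180 0 -94.2
```

```text
time_s: 15.92
tcp_pos: [0.4593, -0.073, 0.0862]
eef_rot: [-179.3, -0.0, -93.9]
contact_force: [-0.1, 0.9, -3.8]
gripper_width: 0.0265
gripper_force: 54.8
t 15.92 F [-0.1  0.9 -3.8] shift [0.003  0.005  0.0053] rot [-0.66 -0.03  0.32] rows>= 0.2
```

```bash
python3 drive.py '[[0.003,0.005,0.002,-0.6,0,0.3],[0.003,0.005,0.0035,-0.6,0,0.3],[0.003,0.005,0.0035,-0.6,0,0.3],[0.003,0.005,0.0035,-0.6,0,0.3]]'
python3 go.py .4542 -.0757 .0809 180 0 -94.2
```

```text
time_s: 16.25
tcp_pos: [0.4539, -0.0763, 0.0823]
eef_rot: [-180.0, -0.0, -94.2]
contact_force: [-0.4, 0.2, -2.6]
gripper_width: 0.0268
gripper_force: 54.9
t 16.25 F [-0.4  0.2 -2.6] shift [-0.0006 -0.0003  0.0014] rot [-0.04 -0.05 -0.03] rows>= 0.0
```

Now I'll lower the last 1.4 mm, release and raise. I'll also work out the tilted-grasp poses.

```bash
python3 drive.py '[[-0.0005,0,0.0007,0,0,0],[-0.0005,0,0.0014,0,0,0],[-0.0005,0,0.0014,0,0,0],[-0.0005,0,0.0014,0,0,0]]'
python3 drive.py '[[0,0,0,0,0,0],[0,0,0,0,0,0],[0,0,0,0,0,0],[0,0,0,0,0,0],[0,0,0,0,0,0]]' 0.07
python3 drive.py '[[0,0,-0.04,0,0,0],[0,0,-0.08,0,0,0],[0,0,-0.12,0,0,0],[0,0,-0.12,0,0,0],[0,0,-0.12,0,0,0]]'
cat > wp.py <<'E'
from s5 import *
from h import r, imaging, workorder, get_state
AL,PH,GG,PHS,XY=30,30,.095,60,(.4542,-.0760)
def rel(p,Q,s=None):
    s=s or get_state();A=Rr('xyz',s['eef_rot']);w=(A.inv()*Q).as_rotvec(degrees=True)
    return A.inv().apply(p-s['tcp_pos']).round(4).tolist(),w.round(1).tolist(),round(float(np.linalg.norm(w)))
F180=Rr('z',180)
if __name__=='__main__':
    s=get_state();print(s['time_s'],s['joints'].round(1),s['tcp_pos'].round(4),s['eef_rot'].round(1))
    for nm,a,z in(('down',0,.1),('hov',AL,.1),('grasp',AL,0.)):
        p,Q=stand(a,PHS,GG,XY,z);print(nm,p.round(4),(Q*F180).as_euler('xyz',degrees=True).round(2),rel(p,Q*F180,s))
E
python3 wp.py
```

```text
time_s: 16.58
tcp_pos: [0.4542, -0.0761, 0.0821]
eef_rot: [-179.9, -0.1, -94.2]
contact_force: [-5.3, -0.6, 14.5]
gripper_width: 0.0265
gripper_force: 55.1
time_s: 17.0
tcp_pos: [0.4541, -0.0756, 0.0805]
eef_rot: [-180.0, -0.1, -94.2]
contact_force: [-0.5, 0.6, -0.5]
gripper_width: 0.054
gripper_force: 0.0
time_s: 17.42
tcp_pos: [0.4554, -0.0752, 0.203]
eef_rot: [-179.7, 0.0, -94.2]
contact_force: [-0.1, -0.6, -1.4]
gripper_width: 0.0698
gripper_force: 0.0
17.4167 [ 15.2   0.9 -27.4   0.1 -61.4 -19.5] [ 0.4554 -0.0752  0.203 ] [-179.7    0.   -94.2]
down [ 0.4542 -0.076   0.1762] [ 180.     0.  -124.2] ([0.0009, 0.0013, 0.0268], [-0.3, 0.1, 30.0], 30)
hov [ 0.4595 -0.0682  0.1787] [-180.    30.  -124.2] ([-0.0072, -0.0034, 0.0243], [7.6, -29.2, 29.4], 42)
grasp [ 0.4595 -0.0682  0.0787] [-180.    30.  -124.2] ([-0.0072, -0.0028, 0.1243], [7.6, -29.2, 29.4], 42)
```

```bash
python3 drive.py '[[0,0,0,0,0,6.5],[0,0,0,0,0,13],[0,0,0,0,0,20],[0,0,0,0,0,27],[0,0,0,0,0,30],[-0.002,-0.001,0,1.7,-6.6,30],[-0.003,-0.001,0,3.5,-13.2,30],[-0.005,-0.002,0,5.3,-20,29.8],[-0.007,-0.003,0,7,-26.5,29.5],[-0.0072,-0.0034,0,7.6,-29.2,29.4],[-0.0072,-0.0034,0,7.6,-29.2,29.4]]'; python3 wp.py
```

```text
time_s: 18.33
tcp_pos: [0.4567, -0.07, 0.1988]
eef_rot: [179.6, 29.9, -124.7]
contact_force: [-0.4, -0.9, -0.3]
gripper_width: 0.0702
gripper_force: 0.0
18.3333 [-10.   -0.2 -23.  -32.3 -58.6  -9.6] [ 0.4567 -0.07    0.1988] [ 179.6   29.9 -124.7]
down [ 0.4542 -0.076   0.1762] [ 180.     0.  -124.2] ([0.0168, -0.0015, 0.0164], [0.3, 29.9, -0.4], 30)
hov [ 0.4595 -0.0682  0.1787] [-180.    30.  -124.2] ([0.0074, -0.0014, 0.0189], [0.2, -0.1, -0.5], 0)
grasp [ 0.4595 -0.0682  0.0787] [-180.    30.  -124.2] ([0.0573, -0.0021, 0.1056], [0.2, -0.1, -0.5], 0)
```

```bash
python3 drive.py '[[0.0074,-0.0014,0.0189,0.2,-0.1,-0.5],[0.0074,-0.0014,0.0189,0.2,-0.1,-0.5],[0.022,-0.0016,0.045,0.2,-0.1,-0.5],[0.037,-0.0018,0.07,0.2,-0.1,-0.5],[0.047,-0.002,0.088,0.2,-0.1,-0.5],[0.0573,-0.0021,0.1056,0.2,-0.1,-0.5],[0.0573,-0.0021,0.1056,0.2,-0.1,-0.5],[0.0573,-0.0021,0.1056,0.2,-0.1,-0.5]]'; python3 wp.py | tail -1
python3 - <<'E'
from h import *
cap('scene','scene6.png');cap('top','top6.png')
cv2.imwrite('pics/b6.png',cv2.resize(np.hstack([cv2.imread('pics/scene6.png')[150:350,200:400],cv2.imread('pics/top6.png')[150:350,230:430]]),None,fx=1.9,fy=1.9,interpolation=cv2.INTER_CUBIC))
E
```

```text
time_s: 19.0
tcp_pos: [0.4599, -0.0668, 0.0796]
eef_rot: [-180.0, 29.8, -123.8]
contact_force: [0.4, 0.2, 1.3]
gripper_width: 0.07
gripper_force: 0.0
grasp [ 0.4595 -0.0682  0.0787] [-180.    30.  -124.2] ([0.0017, -0.0004, 0.0001], [0.1, -0.2, 0.3], 0)
```

View pics/b6.png

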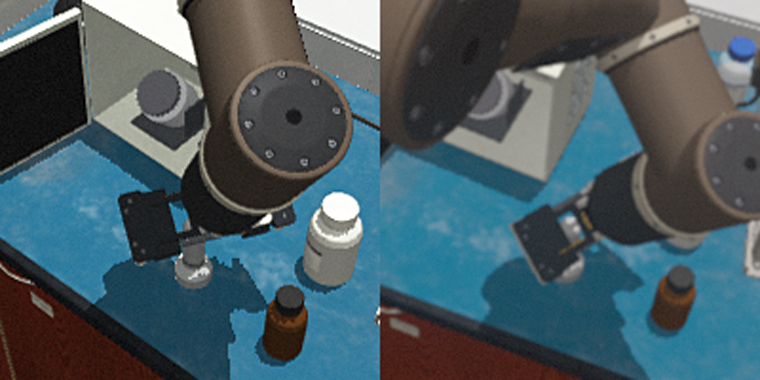

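The tilted gripper straddles the upright stem (crop about (195,250)), and the bottles are clear. I'll grip, lift and compute the swing waypoints.

```bash
python3 drive.py '[[0,0,0,0,0,0],[0,0,0,0,0,0],[0,0,0,0,0,0],[0,0,0,0,0,0],[0,0,0,0,0,0],[0,0,0,0,0,0],[0,0,0,0,0,0],[0,0,0,0,0,0],[0,0,0,0,0,0]]' 0 55
python3 drive.py '[[-0.005,0,-0.0087,0,0,0],[-0.015,0,-0.026,0,0,0],[-0.03,0,-0.052,0,0,0],[-0.045,0,-0.078,0,0,0],[-0.055,0,-0.095,0,0,0],[-0.055,0,-0.095,0,0,0],[-0.055,0,-0.095,0,0,0]]'
cat > path.py <<'E'
from wp import *
s=get_state();q0=s['joints'];fl=180
P,Q=tilt(AL,PH,GG,CAP+n*.06,40);Q=Q*F180
sol=ik(P,Q,n=1,q0=np.array([-17,-4,-50,-125,-33,72.]))
qp=sol[0];print('qp',qp.round(1),'P',P.round(4),'now',q0.round(1),s['tcp_pos'].round(4),s['eef_rot'].round(1),'clear',jpath(q0,qp,AL,GG,fl).round(3))
A=Rr('xyz',s['eef_rot']);prevp,prevQ=fk(q0,K)
for t in np.linspace(0,1,19)[1:]:
    p,Qt=fk(q0+(qp-q0)*t,K)
    print(rel(p,Qt,s)[:2],'step',round(np.linalg.norm(p-prevp),3),round(np.degrees((prevQ.inv()*Qt).magnitude()),1));prevp,prevQ=p,Qt
E
python3 path.py
```

```text
time_s: 19.85
tcp_pos: [0.4603, -0.0671, 0.0804]
eef_rot: [-179.8, 29.9, -123.8]
contact_force: [-1.7, 0.8, 4.2]
gripper_width: 0.0263
gripper_force: 55.0
time_s: 20.43
tcp_pos: [0.4608, -0.0669, 0.1915]
eef_rot: [-179.6, 29.9, -123.7]
contact_force: [0.4, 0.7, -4.3]
gripper_width: 0.0262
gripper_force: 54.9
qp [ -17.6   -3.8  -50.3 -125.5  -33.5   73. ] P [0.5338 0.1259 0.2095] now [ -9.4   0.2 -23.5 -32.5 -57.1  -8.6] [ 0.4608 -0.0669  0.1915] [-179.6   29.9 -123.7] clear [0.017 0.035 0.107]
([-0.015, 0.0174, 0.0178], [0.1, -3.9, -0.7]) step 0.029 4.0
([-0.0308, 0.0327, 0.0329], [0.6, -7.7, -1.2]) step 0.027 3.8
([-0.0471, 0.0463, 0.046], [1.4, -11.3, -1.6]) step 0.025 3.7
([-0.0636, 0.058, 0.0572], [2.7, -14.7, -1.8]) step 0.023 3.6
([-0.0801, 0.0677, 0.0666], [4.2, -17.8, -1.8]) step 0.021 3.5
([-0.0962, 0.0753, 0.0743], [6.1, -20.7, -1.7]) step 0.019 3.4
([-0.1116, 0.0811, 0.0804], [8.3, -23.3, -1.4]) step 0.018 3.4
([-0.1262, 0.0848, 0.085], [10.7, -25.6, -0.9]) step 0.016 3.3
([-0.1397, 0.0868, 0.0884], [13.3, -27.5, -0.3]) step 0.014 3.3
([-0.1518, 0.087, 0.0907], [16.0, -29.1, 0.4]) step 0.012 3.3
([-0.1624, 0.0855, 0.0919], [18.9, -30.3, 1.3]) step 0.011 3.2
([-0.1712, 0.0827, 0.0923], [21.9, -31.2, 2.4]) step 0.009 3.2
([-0.1783, 0.0786, 0.092], [24.9, -31.6, 3.6]) step 0.008 3.2
([-0.1834, 0.0735, 0.0911], [27.9, -31.7, 4.8]) step 0.007 3.2
([-0.1864, 0.0675, 0.0898], [30.8, -31.4, 6.3]) step 0.007 3.2
([-0.1874, 0.0609, 0.0881], [33.7, -30.8, 7.8]) step 0.007 3.3
([-0.1863, 0.0539, 0.0863], [36.5, -29.8, 9.4]) step 0.007 3.3
([-0.1831, 0.0468, 0.0843], [39.1, -28.5, 11.1]) step 0.008 3.3
```

```bash
python3 drive.py '[[-0.015,0.0174,0.0178,0.1,-3.9,-0.7],[-0.0308,0.0327,0.0329,0.6,-7.7,-1.2],[-0.0471,0.0463,0.046,1.4,-11.3,-1.6],[-0.0636,0.058,0.0572,2.7,-14.7,-1.8],[-0.0801,0.0677,0.0666,4.2,-17.8,-1.8],[-0.0962,0.0753,0.0743,6.1,-20.7,-1.7],[-0.1116,0.0811,0.0804,8.3,-23.3,-1.4],[-0.1262,0.0848,0.085,10.7,-25.6,-0.9],[-0.1518,0.087,0.0907,16,-29.1,0.4],[-0.1518,0.087,0.0907,16,-29.1,0.4]]'
sed -i 's/,19)\[1:\]/,7)[1:]/' path.py
cat > foot.py <<'E'
from wp import *
import sys
# tool in TCP frame from the measured grasp
Ag=Rr('xyz',[-179.8,29.9,-123.8]);pg=np.array([.4603,-.0671,.0804])
y=Ag.apply([0,1,0]);xy=np.array([XY[0],XY[1],0]);f=xy+y*((pg-xy)@y);f[2]=0
tf=Ag.inv().apply(f-pg);tR=Ag.inv()      # tool frame axes = world at grasp
def tcp_for(F,axis,psi=None):
    pass
s=get_state();A=Rr('xyz',s['eef_rot']);foot=s['tcp_pos']+A.apply(tf);ax=(A*tR).apply([0,0,1])
Qn=tilt(AL,PH,GG,CAP,40)[1]*F180
a0=(Qn*tR).apply([0,0,1]);Qd=R.align_vectors([n],[a0])[0]*Qn
e=foot-CAP
print('t',round(s['time_s'],2),'joints',s['joints'].round(1),'F',s['contact_force'].round(1),'along axis',round(float(s['contact_force']@n),1),'w',round(s['gripper_width'],4))
print('lift',round(float(e@n),4),'off',(e-(e@n)*n).round(4),'axis err deg',round(np.degrees(np.arccos(min(1,ax@n))),2))
for l in map(float,sys.argv[1:]):
    p=CAP+n*l-Qd.apply(tf);w=(A.inv()*Qd).as_rotvec(degrees=True)
    print(l,p.round(4),A.inv().apply(p-s['tcp_pos']).round(4).tolist(),w.round(2).tolist())
E
python3 path.py; python3 foot.py .06 0
```

```text
time_s: 21.27
tcp_pos: [0.4861, 0.132, 0.186]
eef_rot: [-158.6, 58.9, -117.4]
contact_force: [-1.0, -2.1, -4.0]
gripper_width: 0.0262
gripper_force: 54.9
qp [ -17.6   -3.8  -50.3 -125.5  -33.5   73. ] P [0.5338 0.1259 0.2095] now [-13.9  -1.8 -38.9 -85.3 -43.8  37.4] [0.4861 0.132  0.186 ] [-158.6   58.9 -117.4] clear [0.017 0.034 0.107]
([-0.0111, -0.0015, 0.0082], [4.0, -1.4, 0.3]) step 0.014 4.3
([-0.0199, -0.0059, 0.0141], [8.2, -2.1, 0.8]) step 0.012 4.3
([-0.0263, -0.0126, 0.018], [12.4, -2.3, 1.3]) step 0.01 4.3
([-0.03, -0.0211, 0.0199], [16.6, -1.8, 1.9]) step 0.009 4.3
([-0.0308, -0.0309, 0.0201], [20.7, -0.7, 2.7]) step 0.01 4.3
([-0.0286, -0.0414, 0.0183], [24.6, 1.0, 3.6]) step 0.011 4.3
t 21.27 joints [-13.9  -1.8 -38.9 -85.3 -43.8  37.4] F [-1.  -2.1 -4. ] along axis -2.6 w 0.0262
lift 0.0751 off [-0.0493  0.0254 -0.0428] axis err deg 19.6
0.06 [0.5337 0.1268 0.2115] [-0.0307, -0.0409, 0.0178] [24.7, 1.1, 3.58]
0.0 [0.5721 0.124  0.1655] [0.0008, -0.0605, 0.0649] [24.7, 1.1, 3.58]
```

```bash
python3 drive.py '[[-0.0111,-0.0015,0.0082,4,-1.4,0.3],[-0.0199,-0.0059,0.0141,8.2,-2.1,0.8],[-0.0263,-0.0126,0.018,12.4,-2.3,1.3],[-0.03,-0.0211,0.0199,16.6,-1.8,1.9],[-0.0308,-0.0309,0.02,20.7,-0.7,2.7],[-0.0307,-0.0409,0.0178,24.7,1.1,3.6],[-0.0307,-0.0409,0.0178,24.7,1.1,3.6],[-0.0307,-0.0409,0.0178,24.7,1.1,3.6]]'
python3 foot.py .06 .012 -.007
python3 - <<'E'
from h import *
for n in('scene','top'):
    c=cap(n,n+'7.png');np.savez(n+'7.npz',**c)
cv2.imwrite('pics/b7.png',cv2.resize(np.hstack([cv2.imread('pics/scene7.png')[130:330,180:380],cv2.imread('pics/top7.png')[100:300,180:380]]),None,fx=1.9,fy=1.9,interpolation=cv2.INTER_CUBIC))
E
```

```text
time_s: 21.93
tcp_pos: [0.5332, 0.1241, 0.2106]
eef_rot: [-139.9, 59.3, -123.9]
contact_force: [0.6, -0.9, -3.0]
gripper_width: 0.0261
gripper_force: 54.9
t 21.93 joints [ -16.9   -4.4  -49.4 -123.9  -32.    71.3] F [ 0.6 -0.9 -3. ] along axis -2.7 w 0.0261
lift 0.0595 off [-0.0009 -0.0027 -0.0006] axis err deg 0.19
0.06 [0.5337 0.1268 0.2115] [-0.0021, 0.002, 0.0005] [0.44, -0.14, 0.51]
0.012 [0.5644 0.1245 0.1747] [0.0218, 0.002, 0.0422] [0.44, -0.14, 0.51]
-0.007 [0.5766 0.1236 0.1602] [0.0312, 0.002, 0.0587] [0.44, -0.14, 0.51]
```

View pics/b7.png

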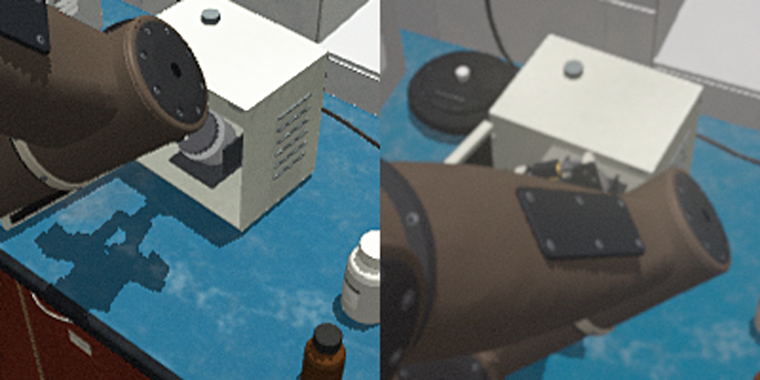

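The arm now covers most of the view. The cap's lower edge shows at crop (207,150), and the arm is clear of cabinet and bottles. I'll approach to 12 mm, then go down in small steps.

```bash
python3 drive.py '[[-0.002,0.002,0.0005,0.4,-0.1,0.5],[0.004,0.002,0.011,0.4,-0.1,0.5],[0.01,0.002,0.0215,0.4,-0.1,0.5],[0.016,0.002,0.032,0.4,-0.1,0.5],[0.0218,0.002,0.0422,0.4,-0.1,0.5],[0.0218,0.002,0.0422,0.4,-0.1,0.5],[0.0218,0.002,0.0422,0.4,-0.1,0.5]]'
python3 foot.py .012 .003 0 -.003 -.007
```

```text
time_s: 22.62
tcp_pos: [0.5655, 0.1242, 0.1748]
eef_rot: [-140.2, 59.8, -124.7]
contact_force: [0.6, 0.1, -2.7]
gripper_width: 0.0263
gripper_force: 54.9
t 22.62 joints [ -21.8    8.4  -53.3 -134.6  -45.    89. ] F [ 0.6  0.1 -2.7] along axis -2.4 w 0.0263
lift 0.0113 off [ 0.0006 -0.0003  0.0005] axis err deg 0.08
0.012 [0.5644 0.1245 0.1747] [0.0003, 0.0007, -0.0009] [0.04, -0.06, -0.06]
0.003 [0.5702 0.1241 0.1678] [0.0047, 0.0007, 0.0069] [0.04, -0.06, -0.06]
0.0 [0.5721 0.124  0.1655] [0.0062, 0.0007, 0.0095] [0.04, -0.06, -0.06]
-0.003 [0.574  0.1238 0.1632] [0.0077, 0.0007, 0.0121] [0.04, -0.06, -0.06]
-0.007 [0.5766 0.1236 0.1602] [0.0097, 0.0007, 0.0156] [0.04, -0.06, -0.06]
```

```bash
python3 drive.py '[[0.0015,0.0004,0.002,0,0,0],[0.003,0.0007,0.0045,0,0,0],[0.004,0.0007,0.0062,0,0,0],[0.005,0.0007,0.008,0,0,0],[0.005,0.0007,0.008,0,0,0],[0.005,0.0007,0.008,0,0,0]]'
python3 foot.py .0 -.002 -.004
```

```text
time_s: 23.12
tcp_pos: [0.5714, 0.1242, 0.1688]
eef_rot: [-139.7, 59.8, -124.3]
contact_force: [-1.4, -0.4, -3.5]
gripper_width: 0.0259
gripper_force: 54.9
t 23.12 joints [ -22.2   10.8  -53.9 -136.3  -47.4   92. ] F [-1.4 -0.4 -3.5] along axis -1.8 w 0.0259
lift 0.003 off [0.0013 0.     0.0011] axis err deg 0.15
0.0 [0.5721 0.124  0.1655] [0.0028, 0.0006, 0.0019] [-0.12, 0.07, 0.05]
-0.002 [0.5734 0.1239 0.164 ] [0.0038, 0.0006, 0.0036] [-0.12, 0.07, 0.05]
-0.004 [0.5747 0.1238 0.1625] [0.0048, 0.0006, 0.0053] [-0.12, 0.07, 0.05]
```

```bash
python3 drive.py '[[0.001,0.0003,0.001,0,0,0],[0.002,0.0005,0.0017,0,0,0],[0.0025,0.0006,0.0022,0,0,0],[0.0028,0.0006,0.003,0,0,0],[0.0028,0.0006,0.003,0,0,0]]'; python3 foot.py | head -2;  python3 drive.py '[[0.0005,0,0.0009,0,0,0],[0.001,0,0.0017,0,0,0],[0.001,0,0.0017,0,0,0],[0.001,0,0.0017,0,0,0]]'; python3 foot.py -.003 -.006
```

```text
time_s: 23.53
tcp_pos: [0.5732, 0.1242, 0.1651]
eef_rot: [-139.7, 59.8, -124.3]
contact_force: [-3.1, 0.0, -0.3]
gripper_width: 0.0262
gripper_force: 54.9
t 23.53 joints [ -22.5   12.   -54.3 -136.9  -48.7   93.3] F [-3.1  0.  -0.3] along axis 1.8 w 0.0262
lift -0.001 off [0.0006 0.0002 0.0005] axis err deg 0.16
time_s: 23.87
tcp_pos: [0.5745, 0.1238, 0.163]
eef_rot: [-139.8, 59.8, -124.4]
contact_force: [-0.7, -0.6, -3.2]
gripper_width: 0.0263
gripper_force: 54.9
t 23.87 joints [ -22.6   12.5  -54.3 -137.2  -49.    93.8] F [-0.7 -0.6 -3.2] along axis -2.0 w 0.0263
lift -0.0034 off [ 0.0002 -0.0001  0.0002] axis err deg 0.11
-0.003 [0.574  0.1238 0.1632] [-0.0, 0.0001, -0.0005] [-0.11, 0.01, 0.03]
-0.006 [0.576  0.1237 0.1609] [0.0015, 0.0001, 0.0021] [-0.11, 0.01, 0.03]
```

```bash
python3 drive.py '[[0.0005,0,0.0009,0,0,0],[0.001,0,0.0017,0,0,0],[0.001,0,0.0017,0,0,0]]'; python3 foot.py | tail -2;  python3 drive.py '[[0.0005,0,0.0009,0,0,0],[0.001,0,0.0017,0,0,0],[0.001,0,0.0017,0,0,0]]'; python3 foot.py -.006 -.008 -.01
```

```text
time_s: 24.12
tcp_pos: [0.5757, 0.1239, 0.1617]
eef_rot: [-139.8, 59.8, -124.4]
contact_force: [-0.8, -0.6, -3.0]
gripper_width: 0.0262
gripper_force: 54.9
t 24.12 joints [ -22.6   13.   -54.4 -137.5  -49.5   94.3] F [-0.8 -0.6 -3. ] along axis -1.9 w 0.0262
lift -0.0052 off [0.0004 0.     0.0003] axis err deg 0.13
time_s: 24.37
tcp_pos: [0.5761, 0.1248, 0.1613]
eef_rot: [-139.5, 59.9, -124.1]
contact_force: [-13.4, -3.8, 9.7]
gripper_width: 0.0258
gripper_force: 55.0
t 24.37 joints [ -22.7   13.4  -54.5 -137.6  -50.1   94.8] F [-13.4  -3.8   9.7] along axis 15.8 w 0.0258
lift -0.0057 off [0.0006 0.0011 0.0004] axis err deg 0.26
-0.006 [0.576  0.1237 0.1609] [0.0009, -0.0008, -0.0002] [-0.07, 0.24, 0.1]
-0.008 [0.5772 0.1236 0.1594] [0.0019, -0.0008, 0.0016] [-0.07, 0.24, 0.1]
-0.01 [0.5785 0.1235 0.1579] [0.0029, -0.0008, 0.0033] [-0.07, 0.24, 0.1]
```

```bash
python3 drive.py '[[0.0002,0,0.0004,0,0,0],[0.0002,0,0.0004,0,0,0],[0.0002,0,0.0004,0,0,0]]'; python3 foot.py
```

```text
time_s: 24.62
tcp_pos: [0.5762, 0.1249, 0.1614]
eef_rot: [-139.5, 59.9, -124.0]
contact_force: [-16.3, -4.2, 12.0]
gripper_width: 0.0259
gripper_force: 55.0
t 24.62 joints [ -22.7   13.5  -54.6 -137.7  -50.2   94.9] F [-16.3  -4.2  12. ] along axis 19.5 w 0.0259
lift -0.0058 off [0.0007 0.0012 0.0005] axis err deg 0.29
```

Contact began near +1 mm, the force dropped as the cap gave way, and it met a hard stop about 7 mm further in at about 22 N. The cap is home, so I'll back out along its axis.

```bash
python3 drive.py '[[-0.001,0,-0.0017,0,0,0],[-0.004,0,-0.007,0,0,0],[-0.01,0,-0.0173,0,0,0],[-0.016,0,-0.028,0,0,0],[-0.022,0,-0.038,0,0,0],[-0.028,0,-0.0485,0,0,0],[-0.033,0,-0.0572,0,0,0],[-0.033,0,-0.0572,0,0,0],[-0.033,0,-0.0572,0,0,0]]'; python3 foot.py .06
cat > back.py <<'E'
from wp import *
s=get_state();q0=s['joints'];fl=180
p1,Q1=np.array([.4608,-.0669,.1915]),Rr('xyz',[-180,29.9,-124])
qp=ik(p1,Q1,n=1,q0=np.array([-9.4,.2,-23.5,-32.5,-57.1,-8.6]))[0]
print('qp',qp.round(1),'now',q0.round(1),'clear',jpath(q0,qp,AL,GG,fl).round(3))
prevp,prevQ=fk(q0,K)
for t in np.linspace(0,1,17)[1:]:
    p,Qt=fk(q0+(qp-q0)*t,K)
    print(rel(p,Qt,s)[:2],'step',round(np.linalg.norm(p-prevp),3),round(np.degrees((prevQ.inv()*Qt).magnitude()),1));prevp,prevQ=p,Qt
E
python3 back.py
```

```text
time_s: 25.37
tcp_pos: [0.5349, 0.1278, 0.2117]
eef_rot: [-139.4, 59.8, -124.0]
contact_force: [0.8, 1.0, -3.1]
gripper_width: 0.026
gripper_force: 54.9
t 25.37 joints [ -17.4   -3.8  -50.5 -126.5  -33.5   74.1] F [ 0.8  1.  -3.1] along axis -2.8 w 0.026
lift 0.0594 off [0.0012 0.0009 0.0009] axis err deg 0.29
0.06 [0.5337 0.1268 0.2115] [0.001, -0.0004, -0.0012] [-0.14, 0.21, 0.17]
qp [ -9.5   0.4 -23.3 -32.5 -57.5  -8.8] now [ -17.4   -3.8  -50.5 -126.5  -33.5   74.1] clear [0.016 0.032 0.104]
([-0.0023, 0.0088, -0.0019], [-3.3, -1.6, -0.5]) step 0.009 3.7
([-0.0022, 0.0163, -0.0052], [-6.8, -2.8, -1.1]) step 0.008 3.7
([0.0002, 0.0223, -0.0093], [-10.4, -3.5, -1.6]) step 0.008 3.7
([0.0046, 0.0266, -0.0142], [-14.1, -3.7, -2.2]) step 0.008 3.7
([0.011, 0.0287, -0.0197], [-17.7, -3.5, -2.7]) step 0.009 3.7
([0.0192, 0.0285, -0.0257], [-21.2, -2.8, -3.3]) step 0.01 3.7
([0.0288, 0.0256, -0.0321], [-24.6, -1.5, -3.9]) step 0.012 3.7
([0.0395, 0.0197, -0.0388], [-27.9, 0.2, -4.6]) step 0.014 3.7
([0.0511, 0.0108, -0.0457], [-30.8, 2.4, -5.3]) step 0.016 3.8
([0.063, -0.0014, -0.0527], [-33.5, 5.1, -6.0]) step 0.018 3.8
([0.075, -0.0169, -0.0597], [-35.8, 8.2, -6.7]) step 0.021 3.9
([0.0866, -0.0358, -0.0667], [-37.6, 11.7, -7.5]) step 0.023 4.0
([0.0972, -0.058, -0.0737], [-39.0, 15.6, -8.3]) step 0.026 4.1
([0.1065, -0.0835, -0.0807], [-39.8, 19.7, -9.0]) step 0.028 4.2
([0.1141, -0.112, -0.0876], [-40.0, 24.1, -9.8]) step 0.03 4.4
([0.1195, -0.1435, -0.0946], [-39.6, 28.7, -10.6]) step 0.033 4.5
```

```bash
python3 drive.py '[[-0.0023,0.0088,-0.0019,-3.3,-1.6,-0.5],[-0.0022,0.0163,-0.0052,-6.8,-2.8,-1.1],[0.0002,0.0223,-0.0093,-10.4,-3.5,-1.6],[0.0046,0.0266,-0.0142,-14.1,-3.7,-2.2],[0.011,0.0287,-0.0197,-17.7,-3.5,-2.7],[0.0192,0.0285,-0.0257,-21.2,-2.8,-3.3],[0.0288,0.0256,-0.0321,-24.6,-1.5,-3.9],[0.0395,0.0197,-0.0388,-27.9,0.2,-4.6],[0.0511,0.0108,-0.0457,-30.8,2.4,-5.3],[0.063,-0.0014,-0.0527,-33.5,5.1,-6],[0.075,-0.0169,-0.0597,-35.8,8.2,-6.7],[0.075,-0.0169,-0.0597,-35.8,8.2,-6.7]]'
sed -i 's/,17)\[1:\]/,7)[1:]/' back.py;python3 back.py
python3 - <<'E'
from h import *
from press import CAP
for n in('scene','top'):
    c=cap(n,n+'8.png');np.savez(n+'8.npz',**c)
E
sed -i "s/'scene5','top5'/'scene8','top8'/" m2.py; python3 m2.py | grep -v hist
```

```text
time_s: 26.37
tcp_pos: [0.4653, 0.0682, 0.1733]
eef_rot: [-172.0, 49.5, -119.6]
contact_force: [1.6, 1.2, -2.4]
gripper_width: 0.0261
gripper_force: 54.9
qp [ -9.5   0.4 -23.3 -32.5 -57.5  -8.8] now [-12.1  -0.5 -31.6 -61.6 -50.2  17. ] clear [0.043 0.077 0.159]
([0.0121, -0.0079, -0.0117], [-1.7, 2.8, 0.1]) step 0.019 3.3
([0.0239, -0.0181, -0.0251], [-3.0, 5.8, 0.3]) step 0.021 3.3
([0.0353, -0.03, -0.04], [-4.1, 9.1, 0.6]) step 0.022 3.4
([0.0459, -0.0438, -0.0563], [-4.8, 12.5, 1.0]) step 0.024 3.5
([0.0556, -0.0594, -0.074], [-5.1, 16.0, 1.5]) step 0.025 3.6
([0.064, -0.0765, -0.0931], [-5.1, 19.7, 2.0]) step 0.027 3.7Traceback (most recent call last):
  File "m2.py", line 10, in <module>
    h=q@nrm; hist,e=np.histogram(h,np.arange(h.min(),h.max()+.002,.002));
                                             ~~~~~^^
    return umr_minimum(a, axis, None, out, keepdims, initial, where)
ValueError: zero-size array to reduction operation minimum which has no identity
```

```bash
python3 drive.py '[[0.0121,-0.0079,-0.0117,-1.7,2.8,0.1],[0.0239,-0.0181,-0.0251,-3,5.8,0.3],[0.0353,-0.03,-0.04,-4.1,9.1,0.6],[0.0459,-0.0438,-0.0563,-4.8,12.5,1],[0.0556,-0.0594,-0.074,-5.1,16,1.5],[0.064,-0.0765,-0.0931,-5.1,19.7,2],[0.064,-0.0765,-0.0931,-5.1,19.7,2],[0.064,-0.0765,-0.0931,-5.1,19.7,2]]'
python3 go.py .4603 -.0671 .0809 -179.8 29.9 -123.8
python3 - <<'E'
from h import *
for n in('scene','top'):
    c=cap(n,n+'8.png');np.savez(n+'8.npz',**c)
E
python3 m2.py
```

```text
time_s: 27.13
tcp_pos: [0.4589, -0.0637, 0.1909]
eef_rot: [179.9, 30.3, -124.2]
contact_force: [-0.2, 0.5, -3.9]
gripper_width: 0.0264
gripper_force: 54.9
t 27.13 F [-0.2  0.5 -3.9] shift [ 0.0573 -0.0032  0.094 ] rot [ 0.09  0.39 -0.32] rows>= 2.6
scene8 483 383 normal [-0.637 -0.003  0.771] circ 0.028674528002738953 0.013439781032502651 0.034608203917741776 [-0.00385229 -0.01988196] [0.06227731 0.04652703] ctr cab [-0.0397  0.0134  0.0919] world [0.6184 0.1138]
  hist [(0.079, 15), (0.081, 20), (0.089, 12), (0.091, 41), (0.093, 101), (0.095, 180), (0.097, 64), (0.099, 16)]
door face slope [-0.11802416  0.08918351] 2347
top8 621 341 normal [-0.646 -0.004  0.763] circ 0.028521159663796425 0.013716146349906921 0.035095296800136566 [-0.00270522 -0.01978238] [0.06085673 0.04758342] ctr cab [-0.0412  0.0137  0.0935] world [0.6169 0.1142]
  hist [(0.055, 11), (0.079, 13), (0.081, 26), (0.083, 43), (0.085, 24), (0.087, 13), (0.091, 17), (0.093, 37), (0.095, 79), (0.097, 119), (0.099, 91), (0.101, 52), (0.103, 19)]Traceback (most recent call last):
  File "m2.py", line 20, in <module>
    pf=np.polyfit(d[:,0],d[:,1],1);print('door face slope',pf,len(d))
    raise TypeError("expected non-empty vector for x")
TypeError: expected non-empty vector for x
```

The cap face now sits 7 mm lower in both views, so it is fully home. Now I'll stand the tool back on the worktop.

```bash
python3 drive.py '[[0.015,-0.001,0.024,0.1,0.4,-0.3],[0.03,-0.002,0.049,0.1,0.4,-0.3],[0.045,-0.003,0.073,0.1,0.4,-0.3],[0.052,-0.003,0.085,0.1,0.4,-0.3],[0.0555,-0.0032,0.091,0.1,0.4,-0.3],[0.0555,-0.0032,0.091,0.1,0.4,-0.3],[0.0555,-0.0032,0.091,0.1,0.4,-0.3]]'
python3 go.py .4603 -.0671 .0804 -179.8 29.9 -123.8
```

```text
time_s: 27.82
tcp_pos: [0.4611, -0.0685, 0.0855]
eef_rot: [-179.6, 29.8, -123.8]
contact_force: [0.2, 0.3, -3.0]
gripper_width: 0.0262
gripper_force: 54.9
t 27.82 F [ 0.2  0.3 -3. ] shift [0.0019 0.0015 0.0048] rot [-0.17 -0.08 -0.01] rows>= 0.1
```

```bash
python3 drive.py '[[0.001,0,0.0017,-0.2,-0.1,0],[0.0018,0,0.0031,-0.2,-0.1,0],[0.0022,0,0.0039,-0.2,-0.1,0],[0.0022,0,0.0039,-0.2,-0.1,0]]'
python3 drive.py '[[0.0003,0,0.0005,0,0,0],[0.0005,0,0.0009,0,0,0],[0.0005,0,0.0009,0,0,0]]'
python3 go.py .4603 -.0671 .0804 -179.8 29.9 -123.8
```

```text
time_s: 28.15
tcp_pos: [0.4615, -0.0686, 0.0815]
eef_rot: [-179.7, 29.9, -123.7]
contact_force: [-0.8, -1.0, -3.7]
gripper_width: 0.0264
gripper_force: 54.9
time_s: 28.4
tcp_pos: [0.4615, -0.0686, 0.0804]
eef_rot: [-179.7, 29.9, -123.7]
contact_force: [-1.7, -0.3, -0.2]
gripper_width: 0.0262
gripper_force: 55.0
t 28.4 F [-1.7 -0.3 -0.2] shift [-0.0005  0.0019  0.0003] rot [-0.03  0.03  0.05] rows>= 0.0
```

Contact is beginning. One last 0.5 mm, then release and retreat straight back along the gripper axis.

```bash
python3 drive.py '[[0.0002,0,0.0004,0,0,0],[0.0002,0,0.0004,0,0,0]]'
python3 drive.py '[[0,0,0,0,0,0],[0,0,0,0,0,0],[0,0,0,0,0,0],[0,0,0,0,0,0],[0,0,0,0,0,0]]' 0.07
python3 drive.py '[[-0.005,0,-0.0087,0,0,0],[-0.02,0,-0.0346,0,0,0],[-0.04,0,-0.0693,0,0,0],[-0.06,0,-0.1039,0,0,0],[-0.08,0,-0.1386,0,0,0],[-0.09,0,-0.156,0,0,0],[-0.09,0,-0.156,0,0,0],[-0.09,0,-0.156,0,0,0]]'
python3 - <<'E'
from h import *
for n in('scene','top'):
    c=cap(n,n+'9.png');np.savez(n+'9.npz',**c)
E
sed "s/0.npz/9.npz/" m0.py > m9.py; python3 m9.py | grep -v -e roof -e handle
```

```text
time_s: 28.57
tcp_pos: [0.4618, -0.0685, 0.0804]
eef_rot: [-179.7, 30.0, -123.7]
contact_force: [-3.2, 0.5, 6.6]
gripper_width: 0.0262
gripper_force: 55.0
time_s: 28.98
tcp_pos: [0.4614, -0.0687, 0.0795]
eef_rot: [-179.8, 29.9, -123.8]
contact_force: [0.5, -0.5, -0.5]
gripper_width: 0.0536
gripper_force: 0.0
time_s: 29.65
tcp_pos: [0.4613, -0.0682, 0.262]
eef_rot: [-179.5, 30.0, -123.6]
contact_force: [-0.3, 1.0, 0.1]
gripper_width: 0.0701
gripper_force: 0.0
scene tool ztop 0.1046 topmean [ 0.4494 -0.0814  0.1025] med [ 0.4414 -0.0871  0.0448] rect [447. -83.] [41. 48.] 30
  circ [ 0.4524 -0.0793] 63
  circ [ 0.4517 -0.0799] 201
scene white ztop 0.1219 topmean [ 0.5676 -0.2098  0.1202] med [ 0.5497 -0.2166  0.0836] rect [ 563. -212.] [57. 65.] 37
scene amber ztop 0.1025 topmean [ 0.4334 -0.226   0.1002] med [ 0.4209 -0.2319  0.0695] rect [ 429. -227.] [42. 47.] 10
scene calc ztop 0.159 topmean [0.3608 0.2464 0.1586] med [0.3745 0.3749 0.0117] rect [388. 346.] [ 85. 210.] 4
scene timer ztop 0.2175 topmean [0.4162 0.2347 0.2168] med [0.4406 0.2293 0.1718] rect [442. 230.] [ 9. 99.] 79
top tool ztop 0.1074 topmean [ 0.4484 -0.0801  0.1054] med [ 0.4404 -0.0816  0.0391] rect [481. -71.] [116.  66.] 21
  circ [ 0.4531 -0.0787] 63
  circ [ 0.451  -0.0798] 165
top white ztop 0.125 topmean [ 0.5668 -0.2093  0.1226] med [ 0.5483 -0.209   0.0865] rect [ 611. -207.] [153.  93.] 16
top amber ztop 0.1049 topmean [ 0.4323 -0.2252  0.1023] med [ 0.4195 -0.2254  0.0718] rect [ 452. -228.] [86. 72.] 15
top calc ztop 0.8585 topmean [-0.0588 -0.0566  0.8561] med [-0.0558 -0.0625  0.8543] rect [-56. -61.] [23. 33.] 36
top timer ztop 0.8535 topmean [-0.0216 -0.0596  0.8508] med [-2.000e-04 -4.980e-02  8.342e-01] rect [ -1. -52.] [58. 25.] 31
```

View pics/scene9.png

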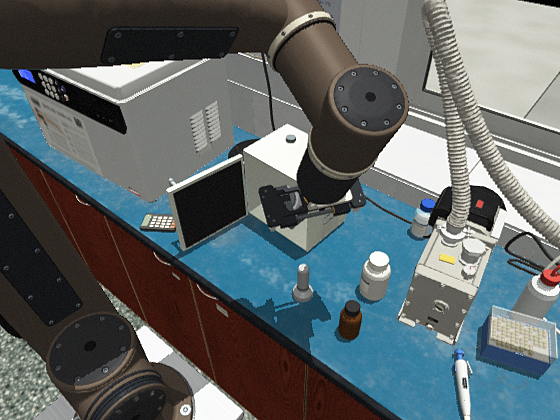

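The picture shows the tool upright at (303,283), the door wide open (170–245), the bottles unmoved and the calculator in place. The gripper is free in the air.

```bash
python3 -c "
from plant import r, imaging, workorder, get_state
print(workorder.close_job())"
```

```text
the job is handed in; nothing more can be done
None
```

The job is handed in at about 30 s of the allowed 72 s: the door is open about 97°, the cap is pressed home (7 mm, about 22 N), and the tool stands upright and released on the worktop. The bottles are unmoved and the calculator looks in place; the timer was behind the door in the last pictures, so I couldn't re-check it.

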